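Sort rods and blocks into a divided tote, hefting the scoop until it is empty

ROBOT

A 6-joint arm with a two-finger parallel gripper is mounted at the origin on the work surface. World frame = base frame: x ahead of the robot, y to its left, z up, the work surface at z = 0. Lengths are in mm, angles in degrees, forces in N, time in s.
With the tool pointing down it reaches from about 350 to 850 mm from the base axis. Payload 8.1 kg.
Tool frame: the origin (TCP) lies at the very end of the fingers, on their centre line; the grasp point (between the pads) lies 19 mm behind it (tcp_to_grasp is the distance from the TCP to the grasp point, in mm); z points along the fingers, x is the direction in which the jaws open and shut, and the axes are right-handed (so a half turn about z gives the same grasp; the last joint's range is limited). The gripper opens to 85 mm and grips with 20 to 120 N. Pads are 22 mm wide; open, the fingers measure 114 mm over their backs; the gripper's body (76 mm by 85 mm) begins 54 mm behind the grasp point. The pads swing forward as they close: fully open they stand 13 mm farther back than shut.
Start: joints at [60.424, 7.471, 85.268, -0, 87.261, -4.893], TCP at [250.539, 545.193, 231.292] pointing down, gripper open.
Joint ranges: [-169.43, 169.43], [-51.17, 129.36], [1.28, 143.12], [-76.62, 256.62], [0, 156.53], [-152.29, 152.29]. Speed limits (degrees/s): [136.94, 136.94, 159.86, 180, 180, 180].

INTERFACE

Orientations are given as [roll, pitch, yaw] about the fixed x, y, z axes, in that order (R = Rz(yaw) Ry(pitch) Rx(roll)).
In Python, from bench import * gives the robot as it stands. The module is installed in compiled form; this text tells all that it offers.
- The arm moves only by the tool apply_moves, never from a script. Its argument "targets" is text: rows parted by semicolons, each of 7 numbers parted by spaces: the turn, a rotation vector about the tool's x, y, z in rad, then the shift along the tool's x, y, z in cm, then the finger opening in cm, from 0 to 8.54. A call has exactly 5 rows; each row is the pose to reach, as a shift and turn from the pose commanded when the call began, along the tool's axes at that moment; what a row does not reach only later rows make up. A row lasts 1/10 s, in which the tool goes at most 50 mm and 8.59 degrees, less where a joint would pass 70% of its speed; a pose out of reach is approached as far as the arm can. A call with a gripper value outside its range is refused whole. The fingers move at their own pace and stop on an object; "force" is the grip in N (left out, the last holds). Time passes only in rows, so rows that repeat a pose let the fingers close, or fill a call up. It gives the time, the measured TCP pose, the force and the opening at its end, in the units of the state.
- sense(): the state, without advancing time (a new reading comes with each control period).
- snapshot(name): name is "scene" or "top" or "wrist"; returns the picture (400x640x3 uint8, red, green, blue); there is no depth.
- camera_model(name): a dict with "fx", "fy", "cx", "cy" (pixels), "k1" (the pictures are not rectified: a ray, as slopes to the right and down, at radius r is drawn at 1 + k1 r^2 times it, then the intrinsics apply), "position" and "attitude" of the camera in the world; the wrist camera has in their place "T_tool_cam" (4x4, takes a point from camera to tool coordinates, whose origin is the TCP and whose axes are the tool frame's). Camera axes: x right, y up, looking along -z (the intrinsics and any distortion apply to the point x, -y, -z); pixel columns grow to the right and rows downward; lengths in mm; the calibration is good to about 2 mm. A picture is of the moment at which its call begins: read the wrist's pose just before it. camera_model takes no time and is no camera call.
- hand_in(): hands the job in, once; it reports no verdict.
Trained networks look in the newest picture that a camera, given by its name, has taken for a name from the list of things; names that differ only in an ending like _2 or _b are one class to them, and where a whole thing is asked for, a point or a joint stands for the part that bears it (a point fixed in the world has none). Each returns a list of dicts, best first, with "confidence" (0 to 1); they miss things now and then, are a little off and sometimes report something else, mostly with a low value. They report only what shows in the picture. A call takes as long as a camera call. They do not tell look-alikes from the thing itself.
- recognise(camera, query): "at" ([row, column] in pixels, amid what is visible of it).
- place_of(camera, query): "at" ([row, column] in pixels: a listed point, or the origin of a listed thing).
The state is a dict: "time": time; "joint_pos": joint angles; "qd": joint speeds; "joint_efforts": joint torques, N m; "tool_pos": TCP position; "tcp_rot": TCP orientation; "ft_force": force on the tool from outside, world axes, zero at the start; "wrist_torque": the same for the moment, N m; "finger_gap": finger opening in mm.
Only numpy, scipy, OpenCV 4.12 (cv2) and the standard library are available. Lean on these libraries where they do the work, as an engineer would, in place of code of your own. Each camera call takes 0.05 s, during which the arm holds its last target. There are 200 camera calls.

TASK

Get the parts for the next automaton into the grey tote: first slide its divider over so that the compartment farther from the cork mat (to the robot's right) is long enough for the wooden rods, lay every rod flat in there, and tip the brass blocks out of the scoop into the other compartment. After tipping, hold the scoop upright and still in the air for about a second to judge by its weight whether blocks remain inside, tip again and heft again until it weighs only its own weight, then set it down upright on its cork mat. Put any stray block where it belongs, and leave the other things on the bench alone.

Things in the scene. Friction and masses are not known exactly. Their poses are not given: they have to be found in the camera images.
- tote: grey plastic open tote fixed to the bench, outside 152 (x) x 272 (y) x 45 high, walls 6, floor 5 thick, so inside 140 x 260. Origin: centre of the underside; its y axis is the long way. The sliding divider parts it into a rod compartment (the -y end) and a block compartment (the +y end)
- divider (a joint): position of the sliding divider along the tote's +y, 0 to 0.12 m; stays where left, slides with about 2 N. A 6 thick plate across the tote, top 44 above the table, mid-plane at y = -0.060 + value in the tote's frame: the rod compartment is 67 mm + value long, the block compartment 187 mm - value. Starts at 0.005 to 0.05, too short for the rods
- divider_tab (a point): middle of the wooden tab standing on the divider: 34 (x) x 12 (y) wide, from 43 to 79 above the table, this point at 65, on the divider's mid-plane; axes as the tote's. Take it between the fingers from above and slide it along the tote's y
- mat: cork mat fixed on the bench, 150 (x) x 110 (y) x 3 thick: the scoop's place. Origin: centre of the underside
- scoop: steel scoop, 110 long (x) x 74 wide (y), 46 high, walls 3, floor 4 thick, 260 g empty. Origin: centre of the underside, z up. Mouth at its -x end; a hood (46 to 49 high) covers the rear 70 mm, so blocks left there cannot be seen from above. Two shoulders 30 high, slanting 15 degrees to the mouth, narrow it to about 40: blocks can catch behind them
- scoop_grip (a point): grasp point on the scoop's upright wooden grip, a slab 14 thick (x) x 44 wide (y) standing on the hood from 49 to 95 above the scoop's underside, 10 behind its centre (+x); this point is 80 above the underside. Close the fingers along the scoop's x; in the hand the scoop turns with the tool
- scoop_lip (a point): middle of the mouth's edge, 55 in front (-x) of the scoop's origin, 4 above its underside: here the blocks leave. To tip, turn the scoop about its y, mouth down; blocks slide out at 50 to 75 degrees and fly a few cm forward. Caught ones come loose when it is tipped again and swung 35 degrees or so left and right about its own z
- rod1: walnut push rod, 140 long (x) x 14 x 14, 40 to 65 g, lying loose on the bench; origin: its centre. Two or three are there
- rod2: walnut push rod, 140 long (x) x 14 x 14, 40 to 65 g, lying loose on the bench; origin: its centre. Two or three are there
- rod3: walnut push rod, 140 long (x) x 14 x 14, 40 to 65 g, lying loose on the bench; origin: its centre. Two or three are there
- block1: brass bearing block, 24 (x) x 16 x 16, 52 g, in the scoop at the start; origin: its centre. Three to five are there
- block2: brass bearing block, 24 (x) x 16 x 16, 52 g, in the scoop at the start; origin: its centre. Three to five are there
- block3: brass bearing block, 24 (x) x 16 x 16, 52 g, in the scoop at the start; origin: its centre. Three to five are there
- block4: brass bearing block, 24 (x) x 16 x 16, 52 g, in the scoop at the start; origin: its centre. Three to five are there
- block5: brass bearing block, 24 (x) x 16 x 16, 52 g, in the scoop at the start; origin: its centre. Three to five are there
- mug: white mug, 80 across, 95 high; origin under its base centre. Leave it alone
- spool: copper wire spool, 52 across, 34 high; origin under its base centre. Leave it alone
- screwdriver: screwdriver lying on the bench. Leave it alone
- glue: white glue bottle, 48 across, 120 high; origin under its base centre. Leave it alone
- crank_stand: little wooden crank stand, 60 x 70 x 80 high; origin under its base centre. Leave it alone
Mind the look-alikes: they are no part of the job. Leave any orange look-alike of the rod1 alone.

How it is judged:
By the outcome, as a careful person would: the job done as asked, in the order asked, and still so for the second after the job is handed in, with the robot touching nothing.
Of rod1, rod2, rod3 only 2 to 3 are there at a start; the rules pass over those that are not, and their reading is None.
Of block1, block2, block3, block4, block5 only 3 to 5 are there at a start; the rules pass over those that are not, and their reading is None.
At some moment in a run one of rod1, rod2, rod3 may be knocked a few centimetres aside while the robot is not near it.
Once in a run the grip may slacken for a moment while it holds something.
It also fails if it takes over 210 s, if anything falls off the work surface, if the arm or the gripper's body presses on something with over 40 N, if the wrist force passes 120 N, or if a joint passes its speed limit or range.

## Working session

There is one attempt and no reset: what is moved stays moved. The work goes in short steps, Python scripts to look and compute and a tool call to move; the robot and the scene stay as the last step left them, time stands still between calls to the robot, and variables do not carry over. Pictures are saved under pics/ and viewed, about 12 in all and at most 16, crops included, and the job is handed in when it is done.

Besides the shell and the picture viewer there is one more tool, called after "Emit:" as name(argument=value, ...) on one line, values as JSON. apply_moves: Moves the arm, as the interface text tells. Its arguments: {"type":"object","properties":{"targets":{"type":"string"},"force":{"type":"number"}},"required":["targets"]}

```bash
mkdir -p pics; ls; cat > h.py <<'E'
from bench import *
import numpy as np, cv2
from scipy.spatial.transform import Rotation as R
def save(n,img): cv2.imwrite('pics/'+n+'.png',cv2.cvtColor(img,cv2.COLOR_RGB2BGR))
E
python3 - <<'E'
from h import *
s=sense(); print(s)
for n in ("scene","top","wrist"):
    m=camera_model(n); print(n,m)
    save(n+'0',snapshot(n))
for q in ["tote","divider_tab","mat","scoop","scoop_grip","scoop_lip","rod1","block1"]:
    print(q,[(np.round(d['at']).tolist(),round(d['confidence'],2)) for d in place_of("top",q)])
print(sense()['time'])
E
```

```text
pics
{'time': 0.0, 'joint_pos': array([ 6.04261406e+01,  7.51397024e+00,  8.53304122e+01,  2.13243652e-04,
        8.72622269e+01, -4.89211045e+00]), 'qd': array([-0.01193238,  0.03314627,  0.00619141,  0.08230174, -0.00143876,
       -0.05529566]), 'joint_efforts': array([-7.68500850e-04, -5.69421458e+01, -5.00535750e+01, -6.26857600e-04,
        1.52245606e-02, -9.17408272e-06]), 'tool_pos': array([250.23850942, 544.70975705, 230.24544573]), 'tcp_rot': array([-1.79990696e+02,  1.06202861e-01,  6.53182493e+01]), 'ft_force': array([0.67169901, 0.22078826, 0.09250937]), 'wrist_torque': array([ 0.01739659,  0.01792157, -0.00618741]), 'finger_gap': 85.10454871423786}
scene {'fx': 500.90844368149294, 'fy': 500.90844368149294, 'cx': 321.4637236521029, 'cy': 197.51771127787538, 'k1': -0.06037260399686519, 'position': array([1234.01696528,  860.71183254,  818.83585802]), 'attitude': array([ 53.34736021,  -0.33691   , 137.68781347])}
top {'fx': 501.509929623454, 'fy': 501.509929623454, 'cx': 313.9582539480562, 'cy': 207.25654987790634, 'k1': -0.15379097442719095, 'position': array([ 443.9726
[... 328 characters left out ...]
90165e-01],
       [ 7.83841882e-05, -9.53983944e-01, -2.99857682e-01,
        -7.64682470e+01],
       [-1.38222102e-03,  2.99857293e-01, -9.53983068e-01,
        -1.41778642e+02],
       [ 0.00000000e+00,  0.00000000e+00,  0.00000000e+00,
         1.00000000e+00]])}
tote [([214.0, 424.0], 0.92)]
divider_tab [([211.0, 430.0], 0.48)]
mat [([214.0, 244.0], 0.86)]
scoop [([214.0, 247.0], 0.92)]
scoop_grip [([212.0, 244.0], 0.97), ([215.0, 245.0], 0.2)]
scoop_lip [([234.0, 242.0], 0.78)]
rod1 [([278.0, 190.0], 0.78), ([215.0, 346.0], 0.59), ([196.0, 324.0], 0.55), ([286.0, 256.0], 0.55), ([225.0, 299.0], 0.51), ([220.0, 198.0], 0.36)]
block1 [([225.0, 297.0], 0.55), ([223.0, 252.0], 0.36)]
0.55
```

View pics/top0.png

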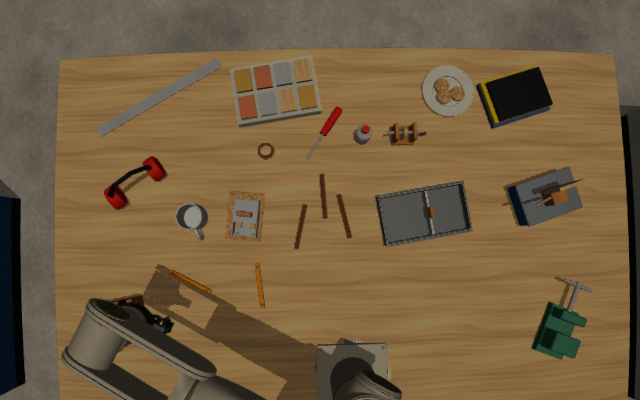

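View pics/scene0.png

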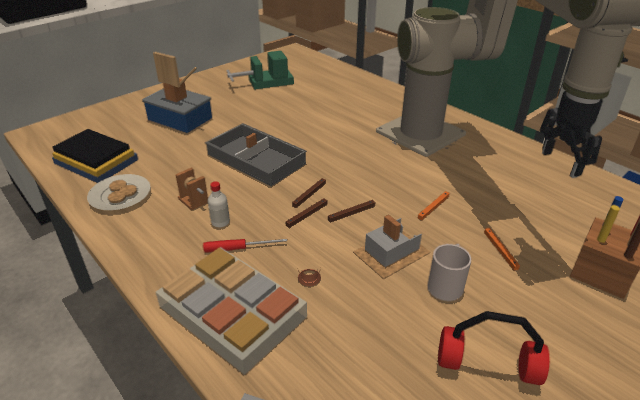

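```bash
cat >> h.py <<'E'
def cam(n,st=None):
    m=camera_model(n)
    if n=='wrist':
        st=st or sense(); T=np.eye(4); T[:3,:3]=R.from_euler('xyz',st['tcp_rot'],degrees=True).as_matrix(); T[:3,3]=st['tool_pos']
        T=T@m['T_tool_cam']
    else:
        T=np.eye(4); T[:3,:3]=R.from_euler('xyz',m['attitude'],degrees=True).as_matrix(); T[:3,3]=m['position']
    return m,T
def toworld(n,rc,z,st=None,mt=None):
    m,T=mt or cam(n,st); rc=np.atleast_2d(rc).astype(float)
    u=(rc[:,1]-m['cx'])/m['fx']; v=(rc[:,0]-m['cy'])/m['fy']
    rd=np.hypot(u,v); r=rd.copy()
    for _ in range(20): r=rd/(1+m['k1']*r*r)
    s=np.where(rd>0,r/np.maximum(rd,1e-9),1); d=np.c_[u*s,-v*s,-np.ones(len(u))]@T[:3,:3].T
    return T[:3,3]+d*((z-T[2,3])/d[:,2])[:,None]
def topix(n,P,st=None,mt=None):
    m,T=mt or cam(n,st); p=(np.atleast_2d(P)-T[:3,3])@T[:3,:3]
    u=p[:,0]/-p[:,2]; v=-p[:,1]/-p[:,2]; f=1+m['k1']*(u*u+v*v)
    return np.c_[m['cy']+m['fy']*v*f, m['cx']+m['fx']*u*f]
def rel(pos,rpy):
    "delta (rotvec rad, shift cm) in tool axes from measured pose to target"
    s=sense(); A=R.from_euler('xyz',s['tcp_rot'],degrees=True); B=R.from_euler('xyz',rpy,degrees=True)
    print('t',round(s['time'],2),'rot',np.round((A.inv()*B).as_rotvec(),3),'shift',np.round(A.inv().apply(np.array(pos)-s['tool_pos'])/10,2))
E
python3 - <<'E'
from h import *
img=cv2.imread('pics/top0.png')
cv2.imwrite('pics/crop0.png',cv2.resize(img[165:275,220:480],None,fx=3,fy=3,interpolation=cv2.INTER_CUBIC))
mt=cam('top')
for n,rc,z in [('tote',(213.5,424),0),('tab',(211,430),65),('mat',(214,244),0),('scoop',(214,247),3),('grip',(212,244),83),('lip',(234,242),7),('rodA',(215,346),7),('rodB',(196,324),7),('rodC',(225,299),7)]:
    print(n,toworld('top',rc,z,mt=mt).round(0)[0])
# dark rods
hsv=cv2.cvtColor(img,cv2.COLOR_BGR2HSV); 
mask=((hsv[...,2]<105)&(hsv[...,1]>100)).astype(np.uint8)
k,l,st,c=cv2.connectedComponentsWithStats(mask)
for i in range(1,k):
    if 30<st[i,4]<400 and 150<c[i][1]<260 and 270<c[i][0]<380:
        ys,xs=np.where(l==i); W=toworld('top',np.c_[ys,xs],10,mt=mt)[:,:2]
        cc,sz,an=cv2.minAreaRect(W.astype(np.float32)); 
        d=np.linalg.svd(W-W.mean(0))[2][0]; print('seg',st[i,4],c[i].round(),np.round(cc),np.round(sz),'yaw',np.degrees(np.arctan2(d[1],d[0])).round(1))
E
```

```text
tote [ 507. -237.    0.]
tab [ 512. -241.   65.]
mat [518. 326.   0.]
scoop [517. 317.   3.]
grip [520. 316.  83.]
lip [455. 333.   7.]
rodA [508.   9.   7.]
rodB [568.  76.   7.]
rodC [480. 156.   7.]
seg 204 [323. 196.] [568.  81.] [138.  16.] yaw -176.9
seg 222 [344. 216.] [505.  18.] [140.  17.] yaw -166.8
seg 74 [379. 220.] [489. -94.] [158.   9.] yaw -171.5
seg 201 [300. 226.] [476. 153.] [ 15. 140.] yaw 167.7
```

View pics/crop0.png

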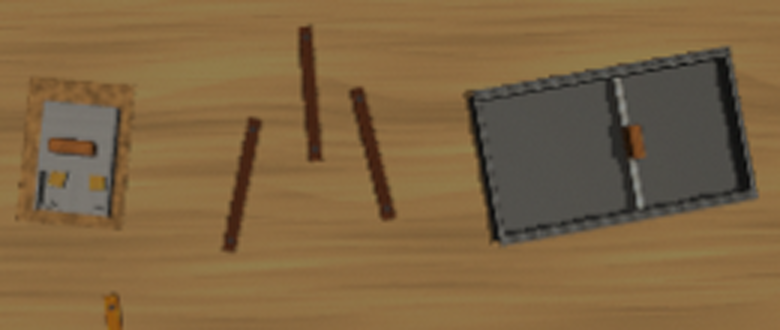

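```bash
python3 - <<'E'
from h import *
rel((450,-240,160),(180,0,98.5))
E
```

```text
t 0.55 rot [-0.     0.    -0.579] shift [-63.01  50.91   7.13]
```

Emit:
apply_moves(targets="0 0 0 -3.8 3.1 0 8.5; 0 0 0 -7.6 6.2 0 8.5; 0 0 0 -11.5 9.3 0 8.5; 0 0 0 -15.3 12.4 0 8.5; 0 0 0 -19.2 15.5 0 8.5")

```text
time: 1.05
tool_pos: [311.3, 304.4, 231.4]
tcp_rot: [180.0, -0.0, 65.4]
ft_force: [0.9, -0.4, 1.4]
finger_gap: 85.4
```

Emit:
apply_moves(targets="0 0 0 -3.8 3.1 0.2 8.5; 0 0 0 -7.6 6.2 0.5 8.5; 0 0 0 -11.5 9.3 1 8.5; 0 0 0 -15.3 12.4 1.5 8.5; 0 0 0 -19.2 15.5 2 8.5")

```text
time: 1.55
tool_pos: [372.1, 65.1, 211.6]
tcp_rot: [179.9, -0.1, 65.3]
ft_force: [0.7, -0.2, 0.6]
finger_gap: 85.0
```

Emit:
apply_moves(targets="0 0 0 -3.8 3.1 1 8.5; 0 0 0 -7.6 6.2 2 8.5; 0 0 0 -11.5 9.3 3 8.5; 0 0 0 -15.3 12.4 4 8.5; 0 0 0 -19.2 15.5 5 8.5")

```text
time: 2.05
tool_pos: [432.3, -173.0, 161.6]
tcp_rot: [179.9, -0.0, 65.3]
ft_force: [-0.1, 1.0, -0.0]
finger_gap: 85.0
```

```bash
python3 - <<'E'
from h import *
rel((450,-240,160),(180,0,98.5))
E
```

```text
t 2.05 rot [ 0.001  0.    -0.58 ] shift [-5.35  4.41  0.17]
```

Emit:
apply_moves(targets="0 0 -.14 -3.8 3.1 0 8.5; 0 0 -.28 -5.3 4.4 0 8.5; 0 0 -.42 -5.3 4.4 0 8.5; 0 0 -.56 -5.3 4.4 0 8.5; 0 0 -.58 -5.3 4.4 0 8.5")

```text
time: 2.55
tool_pos: [449.9, -237.4, 161.6]
tcp_rot: [-180.0, -0.0, 98.7]
ft_force: [-0.0, 0.4, 0.6]
finger_gap: 85.2
```

```bash
python3 - <<'E'
from h import *
s=sense(); print(s['tool_pos'],s['tcp_rot'])
img=snapshot('wrist'); save('w1',img)
for q,z in [('tote',0),('divider_tab',65)]:
    for d in place_of('wrist',q): print(q,np.round(d['at']),round(d['confidence'],2),toworld('wrist',d['at'],z,s).round(1))
E
```

```text
[ 449.86146697 -237.4143764   161.5648631 ] [-1.79993739e+02 -9.31607293e-03  9.86821288e+01]
tote [234. 319.] 0.78 [[ 509.1 -231.9    0. ]]
divider_tab [262. 304.] 0.76 [[ 509.6 -245.    65. ]]
```

View pics/w1.png

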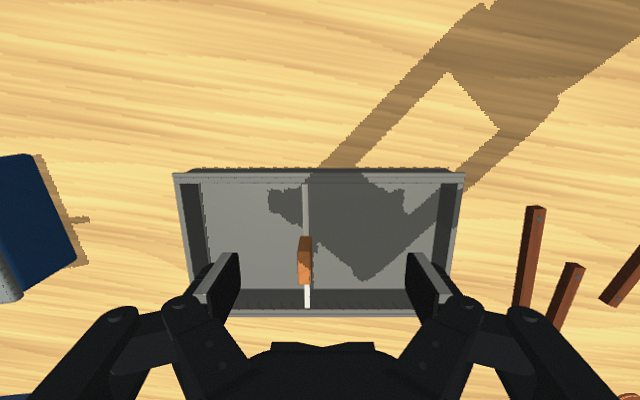

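```bash
python3 - <<'E'
from h import *
W=toworld('wrist',[(174,173),(173.5,465.5),(184,183),(184,455),(314,453)],45)
print(W.round(1)); d=W[1]-W[0]; yaw=np.degrees(np.arctan2(-d[0],d[1])); print(np.linalg.norm(d),yaw, np.linalg.norm(W[2]-W[3]))
x=np.array([np.cos(np.radians(yaw)),np.sin(np.radians(yaw)),0]); print((W[0]+W[1])/2-76*x)
for z in (65,79): print(toworld('wrist',[(262,304),(237,305)],z).round(1))
E
```

```text
[[ 449.1 -375.9   45. ]
 [ 409.5 -109.2   45. ]
 [ 457.3 -366.7   45. ]
 [ 420.5 -116.    45. ]
 [ 561.8  -76.6   45. ]]
269.68348262289516 8.440929235854858 253.42702256750712
[ 354.08181398 -253.70568893   45.        ]
[[ 510.4 -245.1   65. ]
 [ 484.9 -247.5   65. ]]
[[ 502.4 -245.3   79. ]
 [ 478.4 -247.5   79. ]]
```

```bash
python3 - <<'E'
from h import *
rel((508,-245,53),(180,0,98.4))
E
```

```text
t 2.7 rot [ 0.     0.    -0.001] shift [-1.63  5.62 10.88]
```

Emit:
apply_moves(targets="0 0 0 -.8 3 3 6; 0 0 0 -1.6 5.6 6 6; 0 0 0 -1.6 5.6 9 6; 0 0 0 -1.6 5.6 10.9 6; 0 0 0 -1.6 5.6 10.9 1", force=40)

```text
time: 3.2
tool_pos: [505.3, -242.8, 49.0]
tcp_rot: [-179.7, -0.2, 98.4]
ft_force: [-0.6, 1.1, -0.2]
finger_gap: 46.5
```

Emit:
apply_moves(targets="0 0 0 0 0 0 0.5; 0 0 0 0 0 0 0.5; 0 0 0 0 0 0 0.5; 0 0 0 0 0 0 0.5; 0 0 0 0 0 0 0.5")

```text
time: 3.7
tool_pos: [508.9, -245.4, 54.8]
tcp_rot: [179.9, 0.1, 98.5]
ft_force: [-0.6, 0.4, 7.4]
finger_gap: 11.2
```

Emit:
apply_moves(targets="0 0 0 1 0 0 0.5; 0 0 0 2 0 0 0.5; 0 0 0 3 0 0 0.5; 0 0 0 4 0 0 0.5; 0 0 0 4.6 0 0 0.5")

```text
time: 4.2
tool_pos: [501.9, -199.4, 54.8]
tcp_rot: [179.9, 0.2, 98.5]
ft_force: [-2.1, -1.9, 7.8]
finger_gap: 11.7
```

Emit:
apply_moves(targets="0 0 0 0 0 0 0.5; 0 0 0 0 0 0 0.5; 0 0 0 0 0 0 3; 0 0 0 0 0 0 4; 0 0 0 0 0 0 4")

```text
time: 4.7
tool_pos: [500.7, -198.9, 52.5]
tcp_rot: [-180.0, -0.0, 98.5]
ft_force: [0.4, -0.3, 0.4]
finger_gap: 39.9
```

Emit:
apply_moves(targets="0 0 0 0 0 0 5; 0 0 0 0 0 -3 5; 0 0 0 0 0 -7 6; 0 0 0 0 -4 -12 8; 0 0 0 0 -6 -15 8.5")

```text
time: 5.2
tool_pos: [440.5, -207.7, 203.4]
tcp_rot: [-179.9, -0.0, 98.6]
ft_force: [0.4, -0.9, 1.0]
finger_gap: 84.5
```

```bash
python3 - <<'E'
from h import *
s=sense(); print(s['tool_pos'],s['tcp_rot'])
img=snapshot('wrist'); save('w2',img)
for q,z in [('tote',0),('divider_tab',65),('rod1',14)]:
    for d in place_of('wrist',q): print(q,np.round(d['at']),round(d['confidence'],2),toworld('wrist',d['at'],z,s).round(1))
E
```

```text
[ 440.52162325 -207.72100585  203.37564248] [-1.79937006e+02 -4.43015717e-02  9.85994419e+01]
tote [228. 298.] 0.96 [[ 514. -228.    0.]]
divider_tab [247. 319.] 0.69 [[ 504.1 -201.    65. ]]
rod1 [296. 511.] 0.97 [[564.7  72.7  14. ]]
rod1 [249. 481.] 0.94 [[501.    8.4  14. ]]
rod1 [247. 588.] 0.79 [[478.  146.4  14. ]]
```

View pics/w2.png

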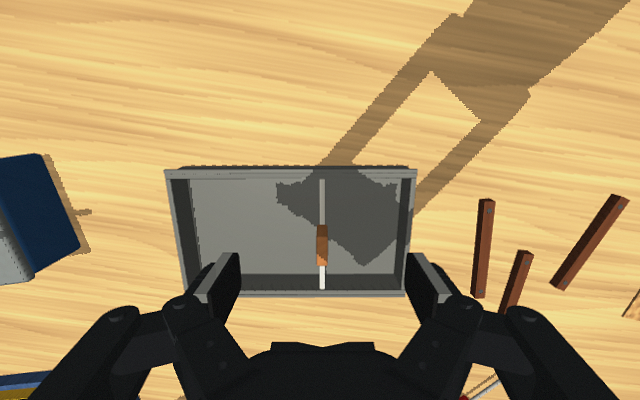

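```bash
cat >> h.py <<'E'
def rods(n='wrist',name=None,z=12,zfloor=None):
    s=sense(); img=snapshot(n); 
    if name: save(name,img)
    hsv=cv2.cvtColor(img,cv2.COLOR_RGB2HSV); h,sa,v=[hsv[...,i].astype(int) for i in range(3)]
    m=((h<12)&(sa>95)&(v>25)&(v<150)).astype(np.uint8)
    m=cv2.morphologyEx(m,cv2.MORPH_OPEN,np.ones((3,3)))
    k,l,st,c=cv2.connectedComponentsWithStats(m)
    for i in range(1,k):
        if st[i,4]<(120 if n=='top' else 400): continue
        ys,xs=np.where(l==i); W=toworld(n,np.c_[ys,xs],z,s)[:,:2]
        cc,sz,an=cv2.minAreaRect(W.astype(np.float32)); d=np.linalg.svd(W-W.mean(0),full_matrices=False)[2][0]
        if max(sz)<80 or max(sz)>190: continue
        print('rod px',c[i].round()[::-1],'mean',W.mean(0).round(1),'rect',np.round(cc,1),np.round(sz),'axis yaw',np.degrees(np.arctan(d[1]/d[0])).round(1))
E
python3 - <<'E'
from h import *
rods()
rel((450,12,130),(180,0,103))
E
```

```text
rod px [239. 591.] mean [472.2 147. ] rect [475.3 145.4] [ 27. 139.] axis yaw -12.6
rod px [246. 484.] mean [502.4  11.7] rect [505.1  12. ] [143.  19.] axis yaw 12.6
rod px [281. 517.] mean [544.9  73.2] rect [546.7  72.8] [101.  23.] axis yaw 1.8
t 5.45 rot [ 0.     0.    -0.078] shift [21.64  4.09  7.24]
```

Emit:
apply_moves(targets="0 0 -.02 4.4 .8 1.2 8.5; 0 0 -.04 8.8 1.6 2.6 8.5; 0 0 -.06 13.2 2.4 4 8.5; 0 0 -.078 17.6 3.2 5.5 8.5; 0 0 -.078 21.6 4.1 7.2 8.5")

```text
time: 5.95
tool_pos: [448.8, 14.0, 128.1]
tcp_rot: [-179.8, -0.1, 103.1]
ft_force: [1.0, 0.1, -1.1]
finger_gap: 85.2
```

Emit:
apply_moves(targets="0 0 0 0 0 0 8.5; 0 0 0 0 0 0 8.5; 0 0 0 0 0 0 8.5; 0 0 0 0 0 0 8.5; 0 0 0 0 0 0 8.5")

```text
time: 6.45
tool_pos: [450.3, 10.6, 130.9]
tcp_rot: [180.0, 0.0, 102.9]
ft_force: [-0.4, -0.1, -0.2]
finger_gap: 85.1
```

```bash
python3 - <<'E'
from h import *
rods()
rel((505,12,3),(180,0,102.6))
E
```

```text
rod px [241. 314.] mean [500.6  13.8] rect [504.3  14.4] [140.  13.] axis yaw 13.1
rod px [227. 463.] mean [451.9 153.4] rect [453.1 152.7] [20. 92.] axis yaw -12.6
rod px [296. 360.] mean [552.2  75.7] rect [554.2  75.8] [119.  15.] axis yaw 3.2
t 6.5 rot [0.001 0.    0.006] shift [-1.09  5.36 12.8 ]
```

Emit:
apply_moves(targets="0 0 0 -.4 2.7 3 5; 0 0 0 -.9 5.4 6.5 4.5; 0 0 0 -.9 5.4 9.5 4.5; 0 0 0 -.9 5.4 11.8 4.5; 0 0 0 -.9 5.4 12.7 4.5", force=60)

```text
time: 7.0
tool_pos: [502.7, 14.6, 1.0]
tcp_rot: [-179.8, -0.1, 103.0]
ft_force: [0.5, 0.8, 0.2]
finger_gap: 45.3
```

Emit:
apply_moves(targets="0 0 0 0 0 0 4; 0 0 0 0 0 0 0.8; 0 0 0 0 0 0 0.8; 0 0 0 0 0 0 0.8; 0 0 0 0 0 0 0.8")

```text
time: 7.5
tool_pos: [506.3, 14.8, 5.7]
tcp_rot: [179.8, 0.1, 103.0]
ft_force: [-1.5, -0.5, 8.0]
finger_gap: 11.7
```

Emit:
apply_moves(targets="0 0 0 0 0 0 0.8; 0 0 0 0 0 -2 0.8; 0 0 0 0 0 -5 0.8; 0 0 0 0 0 -8 0.8; 0 0 0 0 0 -10 0.8")

```text
time: 8.0
tool_pos: [506.0, 15.0, 106.9]
tcp_rot: [179.8, 0.1, 103.0]
ft_force: [-0.2, 0.5, 0.0]
finger_gap: 11.8
```

```bash
python3 - <<'E'
from h import *
t=np.array([505,-232,0]);T=R.from_euler('z',8.4,degrees=True)
for p in [(38,-50),(0,-50),(-38,-50)]: print(p,(t+T.apply((*p,0))).round(1))
p=t+T.apply((38,-50,0)); p[2]=104; rel(p,(180,0,8.4))
E
```

```text
(38, -50) [ 549.9 -275.9    0. ]
(0, -50) [ 512.3 -281.5    0. ]
(-38, -50) [ 474.7 -287.     0. ]
t 8.0 rot [ 0.004 -0.002  1.651] shift [-29.33  -2.28   0.32]
```

Emit:
apply_moves(targets="0 0 .14 -4 -.3 0 0.8; 0 0 .28 -9 -.7 0 0.8; 0 0 .42 -14 -1.1 0 0.8; 0 0 .56 -19 -1.5 0 0.8; 0 0 .70 -24 -1.9 0 0.8")

```text
time: 8.5
tool_pos: [540.5, -224.6, 104.8]
tcp_rot: [179.9, -0.0, 62.6]
ft_force: [1.3, -0.8, -0.4]
finger_gap: 11.8
```

```bash
python3 - <<'E'
from h import *
rel((550,-276,104),(180,0,8.4))
E
```

```text
t 8.5 rot [ 0.002 -0.001  0.946] shift [-4.13  3.21  0.08]
```

Emit:
apply_moves(targets="0 0 .14 -1.4 1 0 0.8; 0 0 .28 -2.8 2 0 0.8; 0 0 .42 -4.1 3.2 0 0.8; 0 0 .56 -4.1 3.2 0 0.8; 0 0 .70 -4.1 3.2 0 0.8")

```text
time: 9.0
tool_pos: [550.1, -274.4, 104.4]
tcp_rot: [179.9, -0.0, 22.4]
ft_force: [-0.6, 0.2, -2.0]
finger_gap: 12.0
```

Emit:
apply_moves(targets="0 0 .14 0 0 0 0.8; 0 0 .246 0 0 0 0.8; 0 0 .246 0 0 0 0.8; 0 0 .246 0 0 0 0.8; 0 0 .246 0 0 0 0.8")

```text
time: 9.5
tool_pos: [550.0, -273.6, 103.9]
tcp_rot: [180.0, -0.0, 8.9]
ft_force: [0.7, -0.3, -0.6]
finger_gap: 12.2
```

```bash
python3 - <<'E'
from h import *
rel((550,-276,11),(180,0,8.4)); save('w3',snapshot('wrist'))
E
```

```text
t 9.5 rot [ 0.    -0.     0.008] shift [-0.04  0.24  9.29]
```

View pics/w3.png

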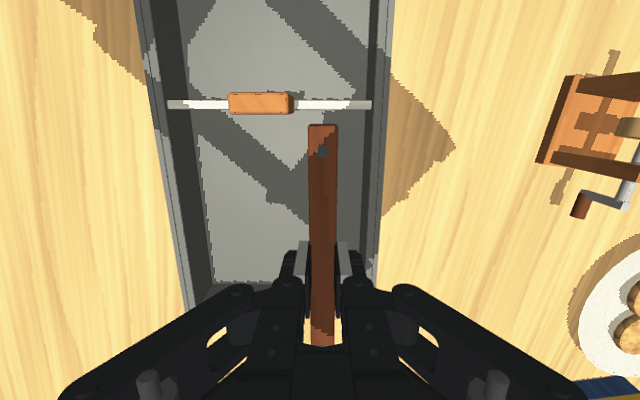

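```bash
python3 - <<'E'
from h import *
T=R.from_euler('z',-8.4,degrees=True)
def tf(rc,z): return T.apply(toworld('wrist',rc,z)-[505,-232,0]).round(1)
print('rod end',tf([(125,322)],111),'divider',tf([(100,200),(100,340),(108,200),(108,340)],44),'rim',tf([(100,372),(100,387),(200,377),(50,376),(100,165),(50,156)],45))
E
```

```text
rod end [[ 38.1  23.1 111. ]] divider [[-43.2  35.9  44. ]
 [ 50.   36.4  44. ]
 [-43.8  30.8  44. ]
 [ 50.2  31.3  44. ]] rim [[ 71.2  36.6  45. ]
 [ 81.1  36.6  45. ]
 [ 78.9 -32.7  45. ]
 [ 72.   66.5  45. ]
 [-66.2  35.8  45. ]
 [-67.4  65.8  45. ]]
```

Emit:
apply_moves(targets="0 0 .008 .1 .5 3 0.8; 0 0 .008 .1 .5 6 0.8; 0 0 .008 .1 .5 8 0.8; 0 0 .008 .1 .5 9 0.8; 0 0 .008 .1 .5 9.3 0.8")

```text
time: 10.05
tool_pos: [551.3, -277.8, 11.7]
tcp_rot: [-179.9, 0.1, 8.3]
ft_force: [-15.1, 9.5, 29.9]
finger_gap: 12.2
```

Emit:
apply_moves(targets="0 0 0 0 0 0 0.8; 0 0 0 0 0 0 0.8; 0 0 0 0 0 0 1.6; 0 0 0 0 0 0 2.4; 0 0 0 0 0 0 2.4")

```text
time: 10.55
tool_pos: [551.7, -278.4, 10.7]
tcp_rot: [180.0, -0.0, 8.3]
ft_force: [0.3, -0.5, -0.7]
finger_gap: 23.7
```

Emit:
apply_moves(targets="0 0 0 0 0 0 2.4; 0 0 0 0 0 -3 2.4; 0 0 0 0 0 -6 2.4; 0 0 0 0 0 -10 4; 0 0 0 0 0 -14 8.5")

```text
time: 11.05
tool_pos: [551.1, -278.0, 151.4]
tcp_rot: [-180.0, 0.1, 8.3]
ft_force: [-0.2, -1.5, 0.1]
finger_gap: 52.2
```

```bash
python3 - <<'E'
from h import *
rods('top')
rel((500,80,140),(180,0,90))
E
```

```text
rod px [119. 332.] mean [810.9  44.2] rect [808.4  47. ] [25. 96.] axis yaw -31.1
rod px [195. 323.] mean [570.2  79.8] rect [569.4  79.6] [110.  10.] axis yaw 3.3
t 11.1 rot [ 0.011 -0.002 -1.427] shift [ -0.26 -36.44   1.81]
```

Emit:
apply_moves(targets="0 0 -.145 0 -4.5 0 8.5; 0 0 -.29 0 -9 0 8.5; 0 0 -.435 0 -13.5 0 8.5; 0 0 -.58 0 -18 0 8.5; 0 0 -.725 0 -22.5 0 8.5")

```text
time: 11.6
tool_pos: [518.8, -54.1, 150.5]
tcp_rot: [180.0, -0.0, 50.1]
ft_force: [0.9, 1.4, -0.0]
finger_gap: 85.4
```

```bash
python3 - <<'E'
from h import *
rel((515,78,130),(180,0,93.3))
E
```

```text
t 11.6 rot [ 0.    -0.    -0.754] shift [ 9.89 -8.77  2.05]
```

Emit:
apply_moves(targets="0 0 -.145 2.5 -2.2 .5 8.5; 0 0 -.29 5 -4.4 1 8.5; 0 0 -.435 7.5 -6.6 1.5 8.5; 0 0 -.58 9.9 -8.8 2 8.5; 0 0 -.725 9.9 -8.8 2 8.5")

```text
time: 12.1
tool_pos: [515.1, 80.3, 129.7]
tcp_rot: [-179.9, -0.1, 91.9]
ft_force: [0.3, -0.9, 0.1]
finger_gap: 84.5
```

Emit:
apply_moves(targets="0 0 -.01 0 0 0 8.5; 0 0 -.01 0 0 0 8.5; 0 0 -.01 0 0 0 8.5; 0 0 -.01 0 0 0 8.5; 0 0 -.01 0 0 0 8.5")

```text
time: 12.6
tool_pos: [516.2, 76.2, 130.7]
tcp_rot: [180.0, -0.0, 91.8]
ft_force: [-0.4, -0.5, -0.2]
finger_gap: 84.8
```

```bash
python3 - <<'E'
from h import *
rods()
rel((569,78,4),(180,0,93.3))
E
```

```text
rod px [148. 407.] mean [470.6 150.9] rect [476.  149.3] [ 16. 139.] axis yaw -12.5
rod px [239. 322.] mean [563.7  77.7] rect [567.9  78. ] [141.  13.] axis yaw 3.4
t 12.65 rot [ 0.     0.    -0.026] shift [ 0.    5.28 12.67]
```

Rod B at (568,78), yaw 3.4; rod C at (476,149), yaw −12.5 (or 167.5).

Emit:
apply_moves(targets="0 0 -.026 0 2.7 3 5; 0 0 -.026 0 5.3 6.5 4.5; 0 0 -.026 0 5.3 9.5 4.5; 0 0 -.026 0 5.3 11.8 4.5; 0 0 -.026 0 5.3 12.7 4.5")

```text
time: 13.15
tool_pos: [566.8, 78.2, 0.4]
tcp_rot: [-179.7, -0.0, 93.3]
ft_force: [-0.9, -0.1, -0.4]
finger_gap: 44.9
```

Emit:
apply_moves(targets="0 0 0 0 0 0 4; 0 0 0 0 0 0 0.8; 0 0 0 0 0 0 0.8; 0 0 0 0 0 0 0.8; 0 0 0 0 0 0 0.8")

```text
time: 13.65
tool_pos: [570.7, 78.6, 5.9]
tcp_rot: [179.8, 0.0, 93.4]
ft_force: [-1.5, -0.2, 6.8]
finger_gap: 11.9
```

Emit:
apply_moves(targets="0 0 0 0 0 0 0.8; 0 0 0 0 0 -2 0.8; 0 0 0 0 0 -5 0.8; 0 0 0 0 0 -8 0.8; 0 0 0 0 0 -10 0.8")

```text
time: 14.15
tool_pos: [570.3, 78.6, 107.0]
tcp_rot: [179.8, 0.0, 93.4]
ft_force: [-0.0, -0.0, 0.2]
finger_gap: 11.6
```

```bash
python3 - <<'E'
from h import *
rel((513.5,-283,104),(180,0,8.4))
E
```

```text
t 14.15 rot [ 0.003 -0.003  1.483] shift [-35.76  -7.82   0.27]
```

Emit:
apply_moves(targets="0 0 .14 -4 -.8 0 0.8; 0 0 .28 -8.5 -1.8 0 0.8; 0 0 .42 -13 -2.8 0 0.8; 0 0 .56 -17.5 -3.8 0 0.8; 0 0 .70 -22 -4.8 0 0.8")

```text
time: 14.65
tool_pos: [534.0, -145.7, 104.6]
tcp_rot: [179.9, -0.0, 53.0]
ft_force: [1.0, -0.3, -1.6]
finger_gap: 12.0
```

```bash
python3 - <<'E'
from h import *
rel((513.5,-283,104),(180,0,8.4))
E
```

```text
t 14.65 rot [ 0.001 -0.001  0.778] shift [-12.2    6.64   0.07]
```

Emit:
apply_moves(targets="0 0 .14 -3 1.6 0 0.8; 0 0 .28 -6.5 3.5 0 0.8; 0 0 .42 -10 5.4 0 0.8; 0 0 .56 -12.2 6.6 0 0.8; 0 0 .70 -12.2 6.6 0 0.8")

```text
time: 15.15
tool_pos: [513.6, -285.0, 104.7]
tcp_rot: [179.9, -0.0, 12.6]
ft_force: [-0.5, 0.8, -1.5]
finger_gap: 11.7
```

Emit:
apply_moves(targets="0 0 .078 0 0 0 0.8; 0 0 .078 0 0 0 0.8; 0 0 .078 0 0 0 0.8; 0 0 .078 0 0 0 0.8; 0 0 .078 0 0 0 0.8")

```text
time: 15.65
tool_pos: [514.2, -281.0, 103.8]
tcp_rot: [180.0, -0.0, 8.8]
ft_force: [0.4, -0.1, -0.3]
finger_gap: 12.0
```

```bash
python3 - <<'E'
from h import *
rel((513.5,-283,12.5),(180,0,8.4)); save('w4',snapshot('wrist'))
E
```

```text
t 15.65 rot [ 0.    -0.     0.007] shift [-0.11  0.19  9.13]
```

View pics/w4.png

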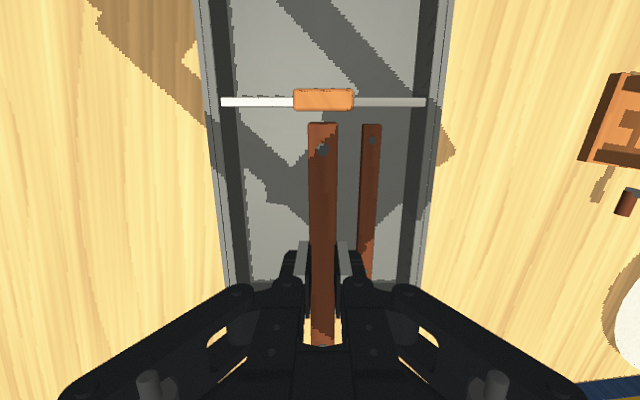

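Emit:
apply_moves(targets="0 0 .007 0 .5 3 0.8; 0 0 .007 0 .5 6 0.8; 0 0 .007 0 .5 8 0.8; 0 0 .007 0 .5 8.8 0.8; 0 0 .007 0 .5 9.1 0.8")

```text
time: 16.2
tool_pos: [514.3, -285.6, 11.8]
tcp_rot: [-179.9, 0.1, 8.3]
ft_force: [-0.5, 1.1, 3.1]
finger_gap: 12.0
```

Emit:
apply_moves(targets="0 0 0 0 0 0 0.8; 0 0 0 0 0 0.1 0.8; 0 0 0 0 0 0.1 1.6; 0 0 0 0 0 0.1 2.4; 0 0 0 0 0 0.1 2.4")

```text
time: 16.7
tool_pos: [515.2, -286.4, 12.2]
tcp_rot: [180.0, -0.0, 8.3]
ft_force: [0.1, -0.8, 0.1]
finger_gap: 23.8
```

Emit:
apply_moves(targets="0 0 0 0 0 0 2.4; 0 0 0 0 0 -3 2.4; 0 0 0 0 0 -6 2.4; 0 0 0 0 0 -10 4; 0 0 0 0 0 -14 8.5")

```text
time: 17.2
tool_pos: [514.4, -285.8, 152.6]
tcp_rot: [-180.0, 0.0, 8.3]
ft_force: [-0.0, -0.0, 0.6]
finger_gap: 52.2
```

```bash
python3 - <<'E'
from h import *
rods('top')
rel((422,152,130),(180,0,77.5))
E
```

```text
rod px [120. 331.] mean [806.2  47.7] rect [805.5  49. ] [ 25. 103.] axis yaw -33.1
rod px [169. 154.] mean [665.5 607. ] rect [666.  608.4] [80. 51.] axis yaw 33.9
rod px [199. 116.] mean [571.5 733.5] rect [579.5 736.5] [82. 54.] axis yaw 61.2
t 17.25 rot [ 0.01  -0.002 -1.208] shift [ -3.15 -44.95   2.81]
```

Emit:
apply_moves(targets="0 0 -.14 -.3 -4.5 0 8.5; 0 0 -.28 -.6 -9 0 8.5; 0 0 -.42 -.9 -13.5 0 8.5; 0 0 -.56 -1.2 -18 0 8.5; 0 0 -.70 -1.5 -22.5 0 8.5")

```text
time: 17.75
tool_pos: [466.9, -64.2, 151.6]
tcp_rot: [180.0, -0.0, 48.7]
ft_force: [1.2, 1.9, 0.3]
finger_gap: 84.8
```

```bash
python3 - <<'E'
from h import *
rel((422,150,130),(180,0,77.5))
E
```

```text
t 17.75 rot [ 0.001 -0.    -0.502] shift [ 13.13 -17.51   2.16]
```

Emit:
apply_moves(targets="0 0 -.14 2.6 -3.5 .5 8.5; 0 0 -.28 5.2 -7 1 8.5; 0 0 -.42 8 -10.5 1.5 8.5; 0 0 -.50 10.6 -14 2 8.5; 0 0 -.50 13.1 -17.5 2.2 8.5")

```text
time: 18.25
tool_pos: [422.8, 150.1, 129.3]
tcp_rot: [180.0, -0.0, 77.2]
ft_force: [1.0, -0.4, 0.8]
finger_gap: 84.9
```

Emit:
apply_moves(targets="0 0 0 0 0 0 8.5; 0 0 0 0 0 0 8.5; 0 0 0 0 0 0 8.5; 0 0 0 0 0 0 8.5; 0 0 0 0 0 0 8.5")

```text
time: 18.75
tool_pos: [424.0, 147.4, 129.7]
tcp_rot: [180.0, 0.0, 76.9]
ft_force: [-0.3, 0.5, -0.2]
finger_gap: 85.2
```

```bash
python3 - <<'E'
from h import *
rods()
rel((476,149.3,4),(180,0,77.5))
E
```

```text
rod px [237. 337.] mean [471.  151.8] rect [475.5 150.5] [ 13. 141.] axis yaw -12.6
t 18.8 rot [ 0.    0.   -0.01] shift [ 1.35  5.03 12.57]
```

Emit:
apply_moves(targets="0 0 -.01 .8 2.7 3 5; 0 0 -.01 1.45 5 6.5 4.5; 0 0 -.01 1.45 5 9.5 4.5; 0 0 -.01 1.45 5 11.8 4.5; 0 0 -.01 1.45 5 12.6 4.5")

```text
time: 19.3
tool_pos: [473.5, 150.3, 0.6]
tcp_rot: [-179.7, 0.1, 77.6]
ft_force: [-0.6, 0.6, -0.1]
finger_gap: 45.2
```

Emit:
apply_moves(targets="0 0 0 0 0 0 4; 0 0 0 0 0 0 0.8; 0 0 0 0 0 0 0.8; 0 0 0 0 0 0 0.8; 0 0 0 0 0 0 0.8")

```text
time: 19.8
tool_pos: [477.2, 151.8, 5.6]
tcp_rot: [179.8, -0.1, 77.6]
ft_force: [-0.7, -1.3, 6.6]
finger_gap: 12.0
```

Emit:
apply_moves(targets="0 0 0 0 0 0 0.8; 0 0 0 0 0 -2 0.8; 0 0 0 0 0 -5 0.8; 0 0 0 0 0 -8 0.8; 0 0 0 0 0 -10 0.8")

```text
time: 20.3
tool_pos: [476.8, 151.8, 106.9]
tcp_rot: [179.8, -0.1, 77.6]
ft_force: [0.7, 0.2, -0.6]
finger_gap: 11.9
```

```bash
python3 - <<'E'
from h import *
rel((477,-289,104),(180,0,8.4))
E
```

```text
t 20.3 rot [ 0.002 -0.004  1.208] shift [-43.05   9.45   0.25]
```

Emit:
apply_moves(targets="0 0 0 -4 .9 0 0.8; 0 0 0 -8.5 1.9 0 0.8; 0 0 0 -13 2.9 0 0.8; 0 0 0 -17.5 3.9 0 0.8; 0 0 0 -22 4.8 0 0.8")

```text
time: 20.8
tool_pos: [475.6, -75.5, 104.8]
tcp_rot: [179.9, 0.0, 77.7]
ft_force: [0.7, 0.4, -1.5]
finger_gap: 11.9
```

Emit:
apply_moves(targets="0 0 .14 -4.2 .9 0 0.8; 0 0 .28 -8.4 1.8 0 0.8; 0 0 .42 -12.6 2.7 0 0.8; 0 0 .56 -16.8 3.6 0 0.8; 0 0 .70 -21 4.6 0.1 0.8")

```text
time: 21.3
tool_pos: [475.4, -290.8, 103.8]
tcp_rot: [179.9, -0.0, 37.2]
ft_force: [0.9, -0.2, -0.7]
finger_gap: 11.7
```

Emit:
apply_moves(targets="0 0 .14 0 0 0 0.8; 0 0 .28 0 0 0 0.8; 0 0 .42 0 0 0 0.8; 0 0 .50 0 0 0 0.8; 0 0 .508 0 0 0 0.8")

```text
time: 21.8
tool_pos: [475.6, -288.9, 103.4]
tcp_rot: [180.0, -0.0, 8.3]
ft_force: [-0.6, 0.2, -0.6]
finger_gap: 12.0
```

Emit:
apply_moves(targets="0 0 0 0 0 0 0.8; 0 0 0 0 0 0 0.8; 0 0 0 0 0 0 0.8; 0 0 0 0 0 0 0.8; 0 0 0 0 0 0 0.8")

```text
time: 22.3
tool_pos: [475.3, -288.7, 102.6]
tcp_rot: [180.0, -0.0, 8.4]
ft_force: [-0.0, 0.7, -0.9]
finger_gap: 11.8
```

```bash
python3 - <<'E'
from h import *
rel((477,-289,12),(180,0,8.4)); save('w5',snapshot('wrist'))
E
```

```text
t 22.3 rot [ 0.    -0.     0.001] shift [0.16 0.05 9.06]
```

View pics/w5.png

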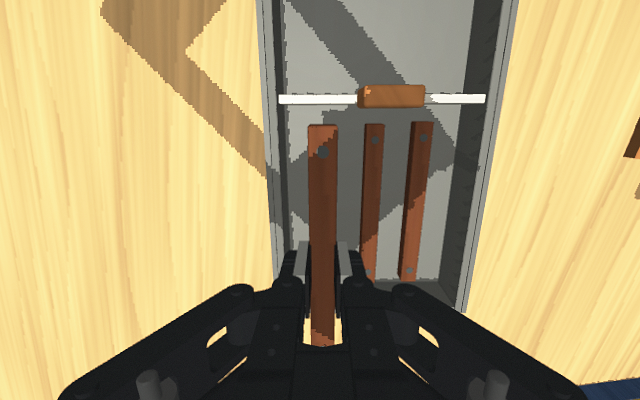

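Emit:
apply_moves(targets="0 0 0 0.1 .2 3 0.8; 0 0 0 0.1 .2 6 0.8; 0 0 0 .1 .2 8 0.8; 0 0 0 .1 .2 8.8 0.8; 0 0 0 .1 .2 9.0 0.8")

```text
time: 22.85
tool_pos: [476.3, -290.3, 12.1]
tcp_rot: [-180.0, 0.0, 8.4]
ft_force: [-0.7, 0.1, -1.1]
finger_gap: 11.9
```

Emit:
apply_moves(targets="0 0 0 0 0 0 0.8; 0 0 0 0 0 0.1 0.8; 0 0 0 0 0 0.1 1.6; 0 0 0 0 0 0.1 2.4; 0 0 0 0 0 0.1 2.4")

```text
time: 23.35
tool_pos: [476.8, -290.7, 12.0]
tcp_rot: [180.0, -0.0, 8.4]
ft_force: [0.2, -0.3, 0.2]
finger_gap: 23.9
```

Emit:
apply_moves(targets="0 0 0 0 0 0 2.4; 0 0 0 0 0 -3 2.4; 0 0 0 0 0 -6 2.4; 0 0 0 0 0 -10 4; 0 0 0 0 0 -14 6")

```text
time: 23.85
tool_pos: [476.1, -290.2, 152.6]
tcp_rot: [-180.0, 0.0, 8.4]
ft_force: [1.1, -0.2, -0.0]
finger_gap: 52.2
```

```bash
python3 - <<'E'
from h import *
snapshot('top')
for q,z in [("scoop_grip",83),("scoop_lip",7),("rod1",7)]:
    for d in place_of("top",q): print(q,np.round(d['at']),round(d['confidence'],2),toworld('top',d['at'],z).round(0))
rel((440,320,170),(180,0,0))
rods('wrist','w6')
E
```

```text
scoop_grip [236. 245.] 0.73 [[449. 313.  83.]]
scoop_grip [217. 244.] 0.69 [[504. 315.  83.]]
scoop_lip [236. 244.] 0.8 [[449. 327.   7.]]
rod1 [200. 438.] 0.67 [[ 548. -283.    7.]]
rod1 [282. 190.] 0.67 [[309. 497.   7.]]
rod1 [221. 438.] 0.58 [[ 483. -280.    7.]]
rod1 [208. 439.] 0.54 [[ 525. -284.    7.]]
rod1 [286. 254.] 0.48 [[293. 297.   7.]]
rod1 [211. 421.] 0.46 [[ 514. -227.    7.]]
t 24.05 rot [ 0.002 -0.003  0.147] shift [  5.25 -61.01  -1.81]
rod px [180. 397.] mean [ 552.3 -271.4] rect [ 552.9 -277.6] [ 17. 140.] axis yaw -81.7
rod px [184. 322.] mean [ 477.2 -287.2] rect [ 477.7 -292.1] [ 13. 143.] axis yaw -81.3
rod px [184. 360.] mean [ 515.9 -281.2] rect [ 516.6 -286.4] [ 15. 143.] axis yaw -81.6
```

```bash
python3 - <<'E'
from h import *
rel((512,375,190),(180,0,0))
E
```

```text
t 24.1 rot [ 0.    -0.     0.147] shift [ 13.26 -65.31  -3.86]
```

Emit:
apply_moves(targets="0 0 0 .9 -4.4 -.8 6; 0 0 0 1.8 -8.8 -1.6 6; 0 0 0 2.7 -13.2 -2.4 6; 0 0 0 3.6 -17.6 -3.2 6; 0 0 0 4.5 -22 -4 6")

```text
time: 24.6
tool_pos: [487.5, -64.4, 189.8]
tcp_rot: [-179.9, 0.2, 8.4]
ft_force: [0.4, -0.3, -0.6]
finger_gap: 60.0
```

Emit:
apply_moves(targets="0 0 0 .9 -4.4 0 6; 0 0 0 1.8 -8.8 0 6; 0 0 0 2.7 -13.2 0 6; 0 0 0 3.6 -17.6 0 6; 0 0 0 4.5 -22 0 6")

```text
time: 25.1
tool_pos: [499.8, 159.5, 189.5]
tcp_rot: [180.0, 0.2, 8.4]
ft_force: [0.9, -0.1, -0.6]
finger_gap: 60.1
```

Emit:
apply_moves(targets="0 0 0.05 .9 -4.4 0 8; 0 0 .1 1.8 -8.8 0 8; 0 0 .147 2.7 -13.2 0 8; 0 0 .147 3.6 -17.6 0 8; 0 0 .147 4.3 -21.3 0 8")

```text
time: 25.6
tool_pos: [511.1, 376.7, 188.9]
tcp_rot: [179.9, 0.2, 0.0]
ft_force: [0.9, 0.1, 0.5]
finger_gap: 79.9
```

Emit:
apply_moves(targets="0 0 0 0 0 0 8; 0 0 0 0 0 0 8; 0 0 0 0 0 0 8; 0 0 0 0 0 0 8; 0 0 0 0 0 0 8")

```text
time: 26.1
tool_pos: [512.8, 373.8, 191.6]
tcp_rot: [180.0, -0.0, -0.1]
ft_force: [-0.1, -0.4, 0.2]
finger_gap: 80.1
```

```bash
python3 - <<'E'
from h import *
s=sense(); print(s['tool_pos'],s['tcp_rot']); save('w7',snapshot('wrist'))
for q,z in [("scoop_grip",83),("scoop_lip",7),("mat",0)]:
    for d in place_of("wrist",q): print(q,np.round(d['at']),round(d['confidence'],2),toworld('wrist',d['at'],z).round(0))
E
```

```text
[512.76610085 373.80734971 191.64200108] [ 1.79994561e+02 -7.34895304e-04 -8.38543537e-02]
scoop_grip [256. 324.] 0.91 [[515. 316.  83.]]
scoop_lip [221. 274.] 0.62 [[454. 323.   7.]]
mat [225. 318.] 0.3 [[508. 316.   0.]]
mat [213. 304.] 0.3 [[491. 331.   0.]]
```

View pics/w7.png

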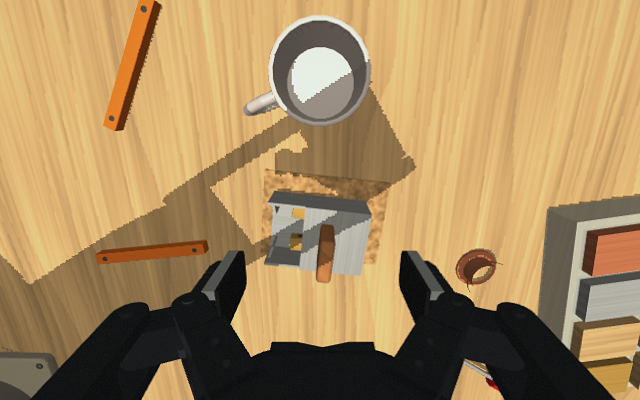

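```bash
python3 - <<'E'
from h import *
i=cv2.imread('pics/w7.png')[160:290,250:400]
cv2.imwrite('pics/c7.png',cv2.resize(i,None,fx=4,fy=4,interpolation=cv2.INTER_CUBIC))
E
```

```text
(no output)
```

View pics/c7.png

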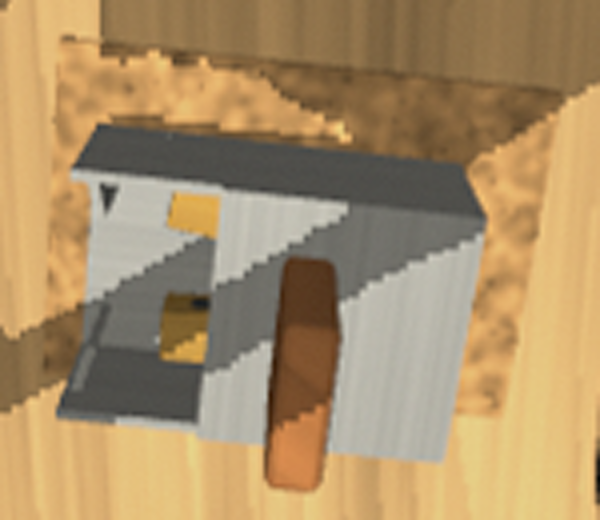

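```bash
python3 - <<'E'
from h import *
f=lambda P,z: toworld('wrist',[(160+y/4,250+x/4) for x,y in P],z)[:,:2]
H=f([(486,217),(443,462),(197,438),(222,188)],52); print(H.round(1))
a=H[0]-H[3];b=H[1]-H[2];c=H[0]-H[1];d=H[3]-H[2]
for v in (a,b): print(np.linalg.norm(v).round(1),np.degrees(np.arctan2(v[1],v[0])).round(1))
for v in (c,d): print(np.linalg.norm(v).round(1),np.degrees(np.arctan2(-v[0],v[1])).round(1))
y=np.radians(-8);X=np.array([np.cos(y),np.sin(y)]); cen=H.mean(0); print('origin',cen-20*X,'grip',cen-10*X)
M=f([(62,38),(563,93),(500,418)],3); print(M.round(1)); v=M[1]-M[0];w=M[1]-M[2]; print(np.linalg.norm(v),np.degrees(np.arctan2(v[1],v[0])),np.linalg.norm(w),'matc',(M[0]+M[2])/2)
E
```

```text
[[564.6 348.5]
 [556.3 275.4]
 [487.4 283.1]
 [495.8 356.6]]
69.3 -6.7
69.3 -6.4
73.6 -6.5
73.9 -6.5
origin [506.2302363  318.70817209] grip [516.13291699 317.31644108]
[[446.8 386.5]
 [594.5 369.8]
 [581.7 261.1]]
148.66693460832545 -6.437927915025598 109.40249424747685 matc [514.27329895 323.80314242]
```

```bash
cat >> h.py <<'E'
def heft(n=20):
    F=[]
    for _ in range(n):
        snapshot('wrist'); s=sense(); F.append(s['ft_force'])
    F=np.array(F); print('t',s['time'],'F',F.mean(0).round(2),'sd',F.std(0).round(2),'gap',s['finger_gap'].round(1),s['tool_pos'].round(1),s['tcp_rot'].round(1))
E
python3 - <<'E'
from h import *
heft(8)
rel((516.1,317,64),(180,0,-6.5))
E
```

```text
Traceback (most recent call last):
  File "h.py", line 45, in heft
    F=np.array(F); print('t',s['time'],'F',F.mean(0).round(2),'sd',F.std(0).round(2),'gap',s['finger_gap'].round(1),s['tool_pos'].round(1),s['tcp_rot'].round(1))
                                                                                           ^^^^^^^^^^^^^^^^^^^^^
AttributeError: 'float' object has no attribute 'round'
```

```bash
sed -i "s/s\['finger_gap'\].round(1)/round(s['finger_gap'],1)/" h.py
python3 - <<'E'
from h import *
heft(8)
rel((516.1,317,64),(180,0,-6.5))
E
```

```text
t 27.1 F [-0.15 -0.1   0.13] sd [0.35 0.47 0.35] gap 80.1 [512.5 374.9 191.6] [180.   0.  -0.]
t 27.1 rot [0.    0.    0.113] shift [ 0.36  5.79 12.76]
```

Emit:
apply_moves(targets="0 0 .113 .2 3 1 5; 0 0 .113 .36 5.8 4 4.5; 0 0 .113 .36 5.8 8 4.5; 0 0 .113 .36 5.8 11 4.5; 0 0 .113 .36 5.8 12.7 4.5", force=100)

```text
time: 27.6
tool_pos: [514.4, 315.7, 61.5]
tcp_rot: [179.9, 0.2, -6.5]
ft_force: [0.0, -0.8, 0.9]
finger_gap: 45.3
```

Emit:
apply_moves(targets="0 0 0 0 0 0 4.5; 0 0 0 0 0 0 4; 0 0 0 0 0 0 .8; 0 0 0 0 0 0 .8; 0 0 0 0 0 0 .8")

```text
time: 28.1
tool_pos: [517.2, 317.8, 66.7]
tcp_rot: [-179.9, -0.1, -6.5]
ft_force: [-2.9, 0.9, 6.8]
finger_gap: 12.6
```

Emit:
apply_moves(targets="0 0 0 0 0 0 .8; 0 0 0 0 0 0 .8; 0 0 0 0 0 -.5 .8; 0 0 0 0 0 -1 .8; 0 0 0 0 0 -2 .8")

```text
time: 28.6
tool_pos: [515.1, 316.3, 83.9]
tcp_rot: [179.9, 0.1, -6.5]
ft_force: [-0.6, -0.9, -3.6]
finger_gap: 12.6
```

Emit:
apply_moves(targets="0 0 0 0 0 -2 .8; 0 0 0 0 0 -4 .8; 0 0 0 0 0 -7 .8; 0 0 0 0 0 -9 .8; 0 0 0 0 0 -10 .8")

```text
time: 29.1
tool_pos: [517.2, 317.4, 187.9]
tcp_rot: [-179.9, -0.2, -6.5]
ft_force: [-0.6, -0.2, -4.2]
finger_gap: 12.4
```

```bash
python3 - <<'E'
from h import *
heft(12)
E
```

```text
t 29.7 F [-0.11  0.13 -4.83] sd [0.79 0.66 0.67] gap 12.8 [515.9 316.8 184. ] [180.    0.   -6.5]
```

```bash
python3 - <<'E'
from h import *
rel((584.3,-136.4,160),(180,0,8.4))
E
```

```text
t 29.7 rot [ 0.     0.001 -0.26 ] shift [11.91 44.26  2.42]
```

Emit:
apply_moves(targets="0 0 0 .4 1.5 0 .8; 0 0 0 1.2 4.5 0 .8; 0 0 0 2.1 8 0 .8; 0 0 0 3.1 11.5 0 .8; 0 0 0 4 15 0 .8")

```text
time: 30.2
tool_pos: [539.0, 161.3, 184.7]
tcp_rot: [180.0, -0.0, -6.5]
ft_force: [1.1, 0.3, -4.2]
finger_gap: 12.6
```

Emit:
apply_moves(targets="0 0 0 .9 3.5 0 .8; 0 0 0 1.9 7 0 .8; 0 0 0 2.8 10.5 0 .8; 0 0 0 3.8 14 0 .8; 0 0 0 4.7 17.5 0 .8")

```text
time: 30.7
tool_pos: [565.7, -18.2, 184.8]
tcp_rot: [180.0, -0.0, -6.5]
ft_force: [0.9, 0.3, -5.4]
finger_gap: 12.1
```

Emit:
apply_moves(targets="0 0 -.07 .9 3.5 0 .8; 0 0 -.14 1.9 7 .8 .8; 0 0 -.2 2.7 10 1.6 .8; 0 0 -.26 3.2 11.8 2.4 .8; 0 0 -.26 3.2 11.8 2.4 .8")

```text
time: 31.2
tool_pos: [583.2, -140.0, 159.1]
tcp_rot: [180.0, 0.1, 8.3]
ft_force: [-0.3, 0.7, -4.8]
finger_gap: 12.4
```

```bash
python3 - <<'E'
from h import *
print(sense()['tool_pos'],sense()['finger_gap'])
rel((584.3,-136.4,127),(180,0,8.4))
save('s8',snapshot('scene')[100:300,150:450])
E
```

```text
[ 583.16084509 -140.04619929  159.05796309] 12.432553879646639
t 31.2 rot [ 0.     0.002 -0.001] shift [ 0.17 -0.34  3.21]
```

View pics/s8.png

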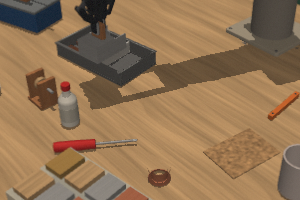

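Emit:
apply_moves(targets="0 0 0 .1 0 1 .8; 0 0 0 .1 0 2 .8; 0 0 0 .1 0 3 .8; 0 0 0 .1 0 3.2 .8; 0 0 0 .1 0 3.2 .8")

```text
time: 31.75
tool_pos: [584.7, -135.9, 127.5]
tcp_rot: [-180.0, 0.1, 8.5]
ft_force: [-1.4, -0.1, -4.1]
finger_gap: 12.3
```

Emit:
apply_moves(targets="0 .15 0 -.92 0 -.91 .8; 0 .30 0 -1.97 0 -1.67 .8; 0 .45 0 -3.13 0 -2.26 .8; 0 .60 0 -4.35 0 -2.67 .8; 0 .75 0 -5.63 0 -2.9 .8")

```text
time: 32.25
tool_pos: [530.7, -144.8, 159.1]
tcp_rot: [179.7, -42.7, 8.7]
ft_force: [-0.3, 2.0, -4.4]
finger_gap: 12.4
```

Emit:
apply_moves(targets="0 .15 0 -.92 0 -.91 .8; 0 .30 0 -1.97 0 -1.67 .8; 0 .45 0 -3.13 0 -2.26 .8; 0 .45 0 -3.13 0 -2.26 .8; 0 .45 0 -3.13 0 -2.26 .8")

```text
time: 32.75
tool_pos: [515.9, -183.3, 146.5]
tcp_rot: [-177.7, -67.9, 8.0]
ft_force: [-0.3, -0.1, -4.9]
finger_gap: 12.7
```

```bash
python3 - <<'E'
from h import *
s=sense(); print(s['tool_pos'],s['tcp_rot'],s['ft_force'])
heft(4)
save('s9',cv2.resize(snapshot('scene')[80:230,180:380],None,fx=3,fy=3))
E
```

```text
[ 515.93851093 -183.32453213  146.52930775] [-177.66038841  -67.92590107    7.99362145] [-0.25650604 -0.07172532 -4.8650937 ]
t 32.95 F [ 0.06  0.16 -3.84] sd [0.33 0.72 0.68] gap 12.5 [ 517.2 -182.2  149. ] [-177.9  -67.8    8.4]
```

View pics/s9.png

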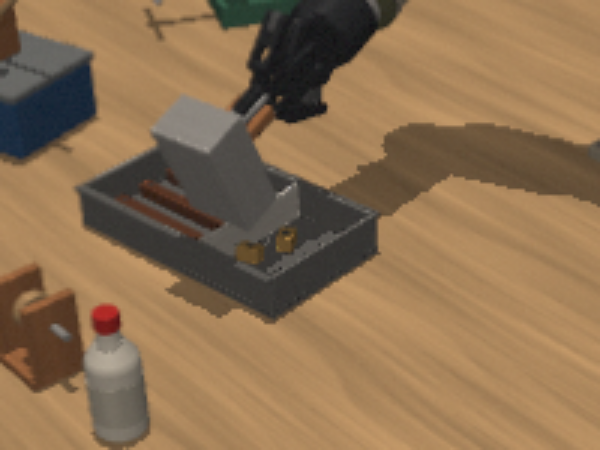

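```bash
python3 - <<'E'
from h import *
s=sense(); print(s['joint_pos'].round(1),s['tool_pos'],s['tcp_rot'],s['ft_force'])
rel((530.7,-144.8,159.1),(180,-43,8.4))
E
```

```text
[ -62.4  -15.3  143.    81.4   63.7 -121.5] [ 517.44063972 -182.02622397  149.52663645] [-178.07319134  -67.8302418     8.6186683 ] [ 0.13286429 -0.27549497 -3.66220825]
t 33.0 rot [-0.036 -0.433  0.009] shift [ 1.59 -3.43  1.49]
```

Emit:
apply_moves(targets="0 -.09 0 .3 -.7 .3 .8; -.01 -.18 0 .6 -1.4 .6 .8; -.02 -.27 0 1 -2.1 .9 .8; -.03 -.36 0 1.3 -2.8 1.2 .8; -.036 -.433 .009 1.6 -3.4 1.5 .8")

```text
time: 33.5
tool_pos: [531.7, -144.3, 161.8]
tcp_rot: [179.7, -43.1, 8.6]
ft_force: [1.1, 0.7, -4.1]
finger_gap: 12.2
```

```bash
python3 - <<'E'
from h import *
s=sense(); print(s['joint_pos'].tolist(),s['tool_pos'].tolist(),s['tcp_rot'].tolist())
rel((584.3,-136.4,180),(180,0,8.4))
E
```

```text
[-40.98535305893119, -29.565371462795163, 135.46759017362982, 41.702283069208306, 50.99234432530031, -69.80681683277167] [531.7303983104856, -144.34294033992202, 161.8108658395867] [179.72579210890328, -43.077596853971386, 8.606213300533893]
t 33.5 rot [ 0.003 -0.752  0.002] shift [ 5.13 -0.01  2.3 ]
```

Emit:
apply_moves(targets="0 -.15 0 .8 0 .2 .8; 0 -.30 0 1.6 0 .4 .8; 0 -.45 0 2.6 0 .8 .8; 0 -.60 0 3.8 0 1.5 .8; 0 -.75 0 5.1 0 2.3 .8")

```text
time: 34.0
tool_pos: [585.2, -136.4, 180.6]
tcp_rot: [179.8, -0.7, 8.4]
ft_force: [-0.2, -0.6, -2.7]
finger_gap: 12.5
```

```bash
cat > fk.py <<'E'
import numpy as np
from scipy.spatial.transform import Rotation as R
from scipy.optimize import least_squares
from h import *
# (joints, pos, rpy)
D=[([60.4261406,7.51397024,85.3304122,0,87.2622269,-4.8921],[250.2385,544.7098,230.2454],[-179.9907,.1062,65.3182]),
([-40.98535305893119,-29.565371462795163,135.46759017362982,41.702283069208306,50.99234432530031,-69.80681683277167],[531.7303983104856,-144.34294033992202,161.8108658395867],[179.72579210890328,-43.077596853971386,8.606213300533893])]
def fk(q,p):
    a1,h,L1,c,L2,d,yo=p; r=lambda ax,a:R.from_euler(ax,a,degrees=True)
    A=r('z',q[0]); t=A.apply([a1,0,h]); A=A*r('y',q[1]); t=t+A.apply([0,0,L1])
    A=A*r('y',q[2]); t=t+A.apply([c,0,0])  # elbow offset
    t=t+A.apply([0,0,L2]); A=A*r('z',q[3])*r('y',q[4]); t=t+A.apply([0,0,d]); A=A*r('z',q[5]+0)
    return t,A
E
python3 - <<'E'
from fk import *
heft(20)
s=sense(); print(s['joint_pos'].tolist(),s['tool_pos'].tolist(),s['tcp_rot'].tolist())
D.append((s['joint_pos'],s['tool_pos'],s['tcp_rot']))
for q,p,e in D:
    t,A=fk(q,[0,0,0,0,0,0,0]); B=R.from_euler('xyz',e,degrees=True); print((A.inv()*B).as_euler('zyx',degrees=True).round(1))
E
```

```text
t 35.0 F [-0.21  0.06 -4.16] sd [0.8  0.67 2.47] gap 12.3 [ 582.9 -137.2  176.2] [-179.9   -0.7    8.4]
[-18.41376924598277, 8.443500276456007, 90.00565789675512, 0.4371871851385842, 80.94200863815044, -26.85602028350342] [582.921804547106, -137.20783486840594, 176.18688605611564] [-179.88911139075253, -0.7382995959412395, 8.375001976886626]
[-180.   -0.   -0.]
[180.   0.  -0.]
[-180.   -0.   -0.]
```

```bash
cat >> fk.py <<'E'
D.append(([-18.41376924598277, 8.443500276456007, 90.00565789675512, 0.4371871851385842, 80.94200863815044, -26.85602028350342],[582.921804547106, -137.20783486840594, 176.18688605611564],[-179.88911139075253, -0.7382995959412395, 8.375001976886626]))
D.append(([-62.4,-15.3,143.0,81.4,63.7,-121.5],[517.44,-182.03,149.53],[-178.07,-67.83,8.62]))
sol=least_squares(lambda p:np.concatenate([fk(q,np.r_[p,0])[0]-x for q,x,e in D]+[0.002*(p-[0,400,400,0,400,250])]),[0,400,400,0,400,250])
P=np.r_[sol.x,0]
LO=np.array([-169.43,-51.17,1.28,-76.62,0,-152.29]);HI=np.array([169.43,129.36,143.12,256.62,156.53,152.29])
def ik(pos,A,q0):
    f=lambda q:(lambda t,B:np.r_[(t-pos)/10,(B*R.from_euler('z',180,degrees=True)*A.inv()).as_rotvec()*20,0*q])(*fk(q,P))
    r=least_squares(f,np.clip(q0,LO+.5,HI-.5),bounds=(LO,HI)); return r.x,np.abs(r.fun).max()
def plan(lip,yaw,phis,q):
    for ph in phis:
        c,s_=np.cos(ph),np.sin(ph); A=R.from_euler('z',yaw,degrees=True)*R.from_euler('y',-ph)*R.from_euler('x',180,degrees=True)
        v=R.from_euler('z',yaw,degrees=True).apply([65*c-57*s_,0,65*s_+57*c]); q,e=ik(np.array(lip)+v,A,q); print(yaw,round(np.degrees(ph)),'err',round(e,2),q.round(0),(np.array(lip)+v).round(0))
    return q
def tote(x,y,z): return np.array([507.4,-231.6,0])+R.from_euler('z',8.4,degrees=True).apply([x,y,z])
E
python3 - <<'E'
from fk import *
print(P.round(1),[np.round(fk(q,P)[0]-x,1) for q,x,e in D])
q=D[2][0]
for yaw,l in [(8.4,(25,83,70)),(60,(25,102,62)),(98.4,(0,108,62))]:
    plan(tote(*l),yaw,[0,.3,.6,.9,1.05,1.2,1.3],q)
E
```

```text
[-75.2 308.4 421.6  29.6 618.3 432.7   0. ] [array([ 43.5, -27.1,   3.2]), array([-10.3, -12.4,  -0.6]), array([-14.1, -48.7,  -3.5]), array([8.1, 4.5, 0.9])]
8.4 0 err 0.0 [-13.  11.  92.   0.  77. -22.] [ 584. -136.  127.]
8.4 17 err 0.0 [-20.  -7. 111.   9.  62. -31.] [ 565. -139.  144.]
8.4 34 err 0.0 [-31. -23. 128.  27.  51. -52.] [ 541. -143.  154.]
8.4 52 err 0.0 [-47. -33. 143.  56.  51. -85.] [ 516. -146.  156.]
8.4 60 err 1.11 [ -58.  -26.  143.   67.   61. -103.] [ 503. -148.  155.]
8.4 69 err 1.98 [ -68.  -15.  143.   76.   72. -122.] [ 491. -150.  151.]
8.4 74 err 2.09 [ -73.   -6.  143.   81.   78. -134.] [ 483. -151.  148.]
60 0 err 0.0 [ -7.   5.  99.  -0.  76. -67.] [550. -71. 119.]
60 17 err 0.0 [-23.  -0. 104.  18.  74. -87.] [540. -88. 136.]
60 34 err 0.0 [ -38.    2.  107.   35.   79. -107.] [ 528. -108.  146.]
60 52 err 0.0 [ -51.   11.  105.   47.   88. -123.] [ 515. -131.  148.]
60 60 err 0.0 [ -55.   18.  104.   52.   93. -129.] [ 509. -142.  147.]
60 69 err 0.0 [ -59.   25.  101.   55.   99. -135.] [ 502. -153.  143.]
60 74 err 0.0 [ -61.   30.   99.   58.  102. -137.] [ 498. -160.  140.]
98.4 0 err 0.0 [  -7.   -4.  108.    0.   76. -106.] [482. -60. 119.]
98.4 17 err 0.0 [ -22.    4.  100.   15.   85. -123.] [485. -80. 136.]
98.4 34 err 0.0 [ -33.   17.   90.   25.   97. -134.] [ 488. -104.  146.]
98.4 52 err 0.0 [ -41.   32.   79.   33.  109. -140.] [ 492. -129.  148.]
98.4 60 err 0.0 [ -43.   40.   73.   37.  115. -141.] [ 494. -142.  147.]
98.4 69 err 0.0 [ -45.   48.   68.   41.  121. -141.] [ 496. -154.  143.]
98.4 74 err 0.0 [ -46.   53.   64.   44.  125. -140.] [ 497. -162.  140.]
```

```bash
sed -i 's/t=A.apply(\[a1,0,h\])/t=A.apply([a1,yo,h])/; s/np.r_\[p,0\]/p/; s/,400,0,400,250\]/,400,0,400,250,50]/g; s/^P=.*/P=sol.x/' fk.py
python3 - <<'E'
from fk import *
print(P.round(1),[np.round(fk(q,P)[0]-x,1) for q,x,e in D])
q=D[2][0]
for yaw,l in [(8.4,(25,83,70)),(45,(25,102,62)),(60,(25,102,62)),(98.4,(0,108,62))]:
    plan(tote(*l),yaw,[0,.6,.9,1.05,1.2,1.3],q)
E
```

```text
[  0.7 317.5 369.   61.3 552.7 364.5  51.2] [array([-0.,  0., -0.]), array([-0.1, -0.1,  0. ]), array([0., 0., 0.]), array([ 0.1,  0. , -0. ])]
8.4 0 err 0.0 [-18.  12.  92.   0.  77. -26.] [ 584. -136.  127.]
8.4 34 err 0.0 [-35. -23. 128.  29.  52. -57.] [ 541. -143.  154.]
8.4 52 err 0.04 [-49. -34. 143.  56.  53. -86.] [ 516. -146.  156.]
8.4 60 err 1.26 [ -57.  -27.  143.   67.   61. -102.] [ 503. -148.  155.]
8.4 69 err 2.22 [ -65.  -15.  143.   78.   70. -122.] [ 491. -150.  151.]
8.4 74 err 2.27 [ -70.   -5.  143.   84.   76. -135.] [ 483. -151.  148.]
45 0 err 0.0 [-13.   7.  97.  -0.  75. -58.] [563. -81. 119.]
45 34 err 0.0 [-40.  -6. 115.  36.  72. -97.] [ 532. -112.  146.]
45 52 err 0.0 [ -53.   -1.  119.   52.   79. -117.] [ 514. -130.  148.]
45 60 err 0.0 [ -59.    5.  119.   58.   84. -126.] [ 505. -139.  147.]
45 69 err 0.0 [ -63.   12.  118.   62.   89. -133.] [ 496. -148.  143.]
45 74 err 0.0 [ -65.   18.  116.   65.   93. -138.] [ 491. -154.  140.]
60 0 err 0.0 [-13.   5. 100.  -0.  75. -73.] [550. -71. 119.]
60 34 err 0.0 [ -40.    1.  108.   34.   80. -109.] [ 528. -108.  146.]
60 52 err 0.0 [ -51.   10.  107.   47.   88. -124.] [ 515. -131.  148.]
60 60 err 0.0 [ -55.   16.  106.   52.   93. -130.] [ 509. -142.  147.]
60 69 err 0.0 [ -59.   24.  103.   56.   98. -135.] [ 502. -153.  143.]
60 74 err 0.0 [ -60.   29.  101.   58.  102. -138.] [ 498. -160.  140.]
98.4 0 err 0.0 [ -13.   -6.  110.   -0.   75. -112.] [482. -60. 119.]
98.4 34 err 0.0 [ -36.   15.   93.   24.   97. -136.] [ 488. -104.  146.]
98.4 52 err 0.0 [ -42.   30.   82.   32.  109. -141.] [ 492. -129.  148.]
98.4 60 err 0.0 [ -44.   37.   77.   36.  115. -142.] [ 494. -142.  147.]
98.4 69 err 0.0 [ -46.   45.   71.   39.  121. -142.] [ 496. -154.  143.]
98.4 74 err 0.0 [ -47.   51.   67.   42.  125. -142.] [ 497. -162.  140.]
```

```bash
python3 - <<'E'
from fk import *
l=tote(30,95,60); v=R.from_euler('z',45,degrees=True).apply([65,0,57]); print(l+v)
rel(l+v+[0,0,30],(180,0,45)); 
E
```

```text
[569.16222305 -87.27469673 117.        ]
t 35.0 rot [ 0.002 -0.013 -0.639] shift [-0.67 -5.13  2.92]
```

Emit:
apply_moves(targets="0 -.01 -.13 -.1 -1 .6 .8; 0 -.013 -.26 -.3 -2 1.2 .8; 0 -.013 -.39 -.4 -3 1.8 .8; 0 -.013 -.52 -.6 -4 2.4 .8; 0 -.013 -.639 -.7 -5.1 2.9 .8")

```text
time: 35.5
tool_pos: [568.7, -87.3, 146.7]
tcp_rot: [179.9, 0.1, 45.3]
ft_force: [0.2, -0.1, -3.4]
finger_gap: 12.6
```

Emit:
apply_moves(targets="0 0 0 0 0 1 .8; 0 0 0 0 0 2 .8; 0 0 0 0 0 3 .8; 0 0 0 0 0 3 .8; 0 0 0 0 0 3 .8")

```text
time: 36.0
tool_pos: [568.7, -88.1, 116.8]
tcp_rot: [179.9, 0.1, 44.9]
ft_force: [0.7, 0.1, -3.1]
finger_gap: 12.4
```

```bash
python3 - <<'E'
from fk import *
print(sense()['finger_gap'])
rel([569.2,-87.3,117],(180,0,45)); 
E
```

```text
12.444016514686137
t 36.0 rot [ 0.001  0.001 -0.002] shift [ 0.09 -0.02 -0.03]
```

Emit:
apply_moves(targets="0 .15 0 -.92 0 -.91 .8; 0 .30 0 -1.97 0 -1.67 .8; 0 .45 0 -3.13 0 -2.26 .8; 0 .60 0 -4.35 0 -2.67 .8; 0 .75 0 -5.63 0 -2.9 .8")

```text
time: 36.5
tool_pos: [530.0, -129.8, 149.4]
tcp_rot: [179.2, -43.2, 45.4]
ft_force: [-0.5, 1.2, -5.8]
finger_gap: 12.8
```

Emit:
apply_moves(targets="0 .15 0 -.92 0 -.91 .8; 0 .30 0 -1.97 0 -1.67 .8; 0 .45 0 -3.13 0 -2.26 .8; 0 .52 0 -3.69 0 -2.45 .8; 0 .52 0 -3.69 0 -2.45 .8")

```text
time: 37.0
tool_pos: [497.0, -159.6, 136.7]
tcp_rot: [-179.5, -72.8, 44.3]
ft_force: [0.1, 0.2, -4.3]
finger_gap: 12.4
```

```bash
python3 - <<'E'
from h import *
s=sense(); print(s['joint_pos'].round(1),s['tool_pos'],s['tcp_rot'],s['ft_force'])
heft(10)
save('s10',cv2.resize(snapshot('scene')[80:230,180:380],None,fx=3,fy=3))
E
```

```text
[ -64.5   17.9  115.5   64.4   91.6 -136.5] [ 497.04044156 -159.58084846  136.74187185] [-179.4518225   -72.79128528   44.26967226] [ 0.06263837  0.18633546 -4.27366742]
t 37.5 F [ 0.48  0.1  -3.55] sd [0.73 0.73 0.57] gap 12.5 [ 498.6 -158.2  139.8] [179.2 -72.7  45.8]
```

View pics/s10.png

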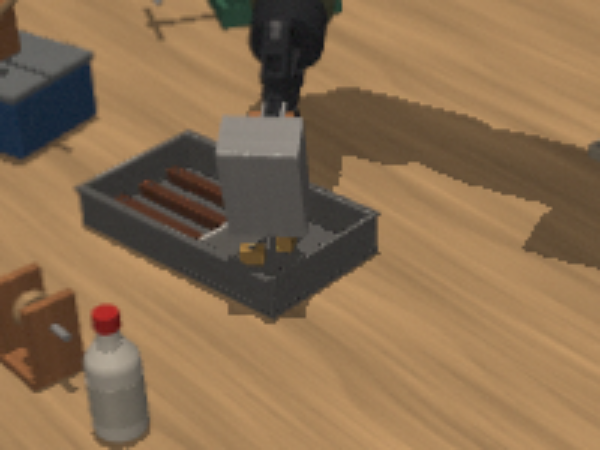

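Emit:
apply_moves(targets="0 -.15 0 .78 0 1.04 .8; 0 -.30 0 1.39 0 2.17 .8; 0 -.45 0 1.83 0 3.4 .8; 0 -.60 0 2.08 0 4.67 .8; 0 -.75 0 2.15 0 5.96 .8")

```text
time: 38.05
tool_pos: [543.7, -113.9, 143.9]
tcp_rot: [179.6, -29.5, 45.1]
ft_force: [-1.3, 0.4, -4.9]
finger_gap: 12.4
```

Emit:
apply_moves(targets="0 -.13 0 .69 0 .9 .8; 0 -.26 0 1.24 0 1.86 .8; 0 -.39 0 1.68 0 2.9 .8; 0 -.52 0 1.97 0 3.5 .8; 0 -.52 0 1.97 0 3 .8")

```text
time: 38.55
tool_pos: [565.8, -86.8, 123.6]
tcp_rot: [-179.9, 0.3, 45.3]
ft_force: [0.2, 0.4, -3.0]
finger_gap: 12.6
```

Emit:
apply_moves(targets="0 0 0 0 0 0 .8; 0 0 0 0 0 0 .8; 0 0 0 0 0 0 .8; 0 0 0 0 0 0 .8; 0 0 0 0 0 0 .8")

```text
time: 39.05
tool_pos: [565.4, -91.8, 126.0]
tcp_rot: [179.9, -0.0, 44.9]
ft_force: [0.3, -0.2, -3.4]
finger_gap: 12.6
```

```bash
python3 - <<'E'
from fk import *
heft(20)
q0=sense()['joint_pos']
for yaw in (45,30,20):
  for ph in (1.0,1.2):
    q=q0
    l=tote(20,90,70)
    for psi in (0,.3,.6,.3,0,-.3,-.6):
        for p in ([.5,ph] if psi==0 else [ph]):
            A=R.from_euler('z',yaw,degrees=True)*R.from_euler('y',-p)*R.from_euler('x',180,degrees=True)*R.from_euler('z',psi)
            q,e=ik(l-A.apply([-65,0,57]),A,q)
        print(yaw,ph,psi,round(e,2),q.round(0))
E
```

```text
t 40.05 F [ 0.11  0.1  -3.57] sd [0.48 0.51 0.44] gap 12.6 [565.7 -91.  125.7] [179.9   0.   45. ]
45 1.0 0 0.0 [ -58.    3.  118.   56.   84. -122.]
45 1.0 0.3 0.0 [ -58.    6.  115.   56.   83. -105.]
45 1.0 0.6 0.0 [-58.   9. 112.  56.  83. -88.]
45 1.0 0.3 0.0 [ -58.    6.  115.   56.   83. -105.]
45 1.0 0 0.0 [ -58.    3.  118.   56.   84. -122.]
45 1.0 -0.3 0.0 [ -59.    0.  121.   55.   84. -140.]
45 1.0 -0.6 1.41 [ -58.   -4.  123.   53.   83. -152.]
45 1.2 0 0.0 [ -64.   12.  117.   62.   90. -133.]
45 1.2 0.3 0.0 [ -63.   15.  114.   62.   90. -115.]
45 1.2 0.6 0.0 [-63.  18. 111.  62.  90. -98.]
45 1.2 0.3 0.0 [ -63.   15.  114.   62.   90. -115.]
45 1.2 0 0.0 [ -64.   12.  117.   62.   90. -133.]
45 1.2 -0.3 0.0 [ -65.   10.  119.   61.   91. -151.]
45 1.2 -0.6 4.08 [ -62.    2.  122.   56.   88. -152.]
30 1.0 0 0.0 [ -59.  -11.  131.   61.   74. -115.]
30 1.0 0.3 0.0 [-60.  -8. 128.  61.  74. -99.]
30 1.0 0.6 0.0 [-60.  -4. 125.  61.  74. -83.]
30 1.0 0.3 0.0 [-60.  -8. 128.  61.  74. -99.]
30 1.0 0 0.0 [ -59.  -11.  131.   61.   74. -115.]
30 1.0 -0.3 0.0 [ -60.  -15.  
[... 458 characters left out ...]
58.  -22.  140.   64.   67. -108.]
20 1.0 0.3 0.0 [-59. -18. 137.  64.  67. -93.]
20 1.0 0.6 0.0 [-60. -14. 134.  65.  67. -78.]
20 1.0 0.3 0.0 [-59. -18. 137.  64.  67. -93.]
20 1.0 0 0.0 [ -58.  -22.  140.   64.   67. -108.]
20 1.0 -0.3 0.0 [ -58.  -27.  143.   64.   67. -124.]
20 1.0 -0.6 0.53 [ -58.  -27.  143.   63.   68. -141.]
20 1.2 0 0.0 [ -67.  -13.  142.   75.   75. -126.]
20 1.2 0.3 0.0 [ -68.   -9.  139.   75.   75. -110.]
20 1.2 0.6 0.0 [-68.  -4. 136.  75.  75. -95.]
20 1.2 0.3 0.0 [ -68.   -9.  139.   75.   75. -110.]
20 1.2 0 0.0 [ -67.  -13.  142.   75.   75. -126.]
20 1.2 -0.3 0.43 [ -67.  -14.  143.   74.   76. -143.]
20 1.2 -0.6 1.77 [ -65.  -18.  143.   69.   75. -152.]
```

```bash
python3 - <<'E'
from fk import *
l=tote(20,90,70); v=R.from_euler('z',30,degrees=True).apply([65,0,57]); print(l+v)
rel(l+v,(180,0,30)); 
E
```

```text
[ 570.32962533 -107.14382946  127.        ]
t 40.05 rot [0.002 0.    0.262] shift [-0.81  1.47 -0.12]
```

Emit:
apply_moves(targets="0 0 .13 -.4 .7 -.1 .8; 0 0 .262 -.8 1.5 -.1 .8; 0 0 .262 -.8 1.5 -.1 .8; 0 0 .262 -.8 1.5 -.1 .8; 0 0 .262 -.8 1.5 -.1 .8")

```text
time: 40.55
tool_pos: [570.4, -106.9, 126.6]
tcp_rot: [179.9, 0.0, 30.2]
ft_force: [-0.7, -0.9, -3.8]
finger_gap: 12.5
```

Emit:
apply_moves(targets="0 .15 0 -.92 0 -.91 .8; 0 .30 0 -1.97 0 -1.67 .8; 0 .45 0 -3.13 0 -2.26 .8; 0 .60 0 -4.35 0 -2.67 .8; 0 .75 0 -5.63 0 -2.9 .8")

```text
time: 41.05
tool_pos: [522.1, -136.1, 157.7]
tcp_rot: [179.2, -43.3, 30.6]
ft_force: [-0.4, 0.4, -5.0]
finger_gap: 12.5
```

Emit:
apply_moves(targets="0 .13 0 -.78 0 -.8 .8; 0 .25 0 -1.6 0 -1.44 .8; 0 .25 0 -1.6 0 -1.44 .8; 0 .25 0 -1.6 0 -1.44 .8; 0 .25 0 -1.6 0 -1.44 .8")

```text
time: 41.55
tool_pos: [503.9, -146.2, 156.1]
tcp_rot: [179.5, -57.2, 30.5]
ft_force: [0.2, -0.0, -2.8]
finger_gap: 12.6
```

Emit:
apply_moves(targets="0 0 .15 -.07 .97 0 .8; 0 0 .3 -.29 1.92 0 .8; 0 0 .45 -.65 2.83 0 .8; 0 0 .6 -1.14 3.67 0 .8; 0 0 .6 -1.14 3.67 0 .8")

```text
time: 42.05
tool_pos: [517.5, -181.1, 146.8]
tcp_rot: [-138.9, -44.1, -21.5]
ft_force: [-0.4, 0.6, -3.6]
finger_gap: 12.6
```

Emit:
apply_moves(targets="0 0 -.15 -.07 -.97 0 .8; 0 0 -.3 -.29 -1.92 0 .8; 0 0 -.45 -.65 -2.83 0 .8; 0 0 -.6 -1.14 -3.67 0 .8; 0 0 -.75 -1.74 -4.43 0 .8")

```text
time: 42.55
tool_pos: [498.5, -136.7, 155.7]
tcp_rot: [165.5, -56.0, 47.2]
ft_force: [0.1, -0.4, -4.3]
finger_gap: 12.4
```

Emit:
apply_moves(targets="0 0 -.15 -.07 -.97 0 .8; 0 0 -.3 -.29 -1.92 0 .8; 0 0 -.4 -.51 -2.53 0 .8; 0 0 -.4 -.51 -2.53 0 .8; 0 0 -.4 -.51 -2.53 0 .8")

```text
time: 43.05
tool_pos: [482.3, -119.0, 148.0]
tcp_rot: [140.7, -45.7, 78.8]
ft_force: [0.1, 0.4, -2.6]
finger_gap: 12.6
```

Emit:
apply_moves(targets="0 0 .15 -.07 .97 0 .8; 0 0 .3 -.29 1.92 0 .8; 0 0 .45 -.65 2.83 0 .8; 0 0 .55 -.96 3.4 0 .8; 0 0 .55 -.96 3.4 0 .8")

```text
time: 43.55
tool_pos: [504.1, -147.1, 156.3]
tcp_rot: [179.8, -57.3, 30.1]
ft_force: [0.2, -0.3, -3.0]
finger_gap: 12.4
```

Emit:
apply_moves(targets="0 .13 0 -.78 0 -.8 .8; 0 .25 0 -1.6 0 -1.44 .8; 0 .25 0 -1.6 0 -1.44 .8; 0 .25 0 -1.6 0 -1.44 .8; 0 .25 0 -1.6 0 -1.44 .8")

```text
time: 44.05
tool_pos: [485.9, -157.3, 150.9]
tcp_rot: [178.9, -71.5, 31.0]
ft_force: [-0.4, -0.0, -2.4]
finger_gap: 12.8
```

```bash
python3 - <<'E'
from h import *
print(sense()['joint_pos'].round(0))
heft(8)
E
```

```text
[ -68.    2.  131.   71.   83. -133.]
t 44.45 F [-0.22 -0.   -2.72] sd [0.47 0.47 0.32] gap 12.3 [ 485.4 -156.5  150.3] [179.3 -71.6  30.7]
```

Emit:
apply_moves(targets="0 -.15 0 .78 0 1.04 .8; 0 -.30 0 1.39 0 2.17 .8; 0 -.45 0 1.83 0 3.4 .8; 0 -.60 0 2.08 0 4.67 .8; 0 -.75 0 2.15 0 5.96 .8")

```text
time: 44.95
tool_pos: [541.2, -125.4, 153.7]
tcp_rot: [179.5, -28.5, 30.1]
ft_force: [-0.4, -0.2, -4.1]
finger_gap: 12.7
```

Emit:
apply_moves(targets="0 -.13 0 .69 0 .9 .8; 0 -.26 0 1.24 0 1.86 .8; 0 -.39 0 1.68 0 2.9 .8; 0 -.50 0 1.94 0 3.4 .8; 0 -.50 0 1.94 0 2.8 .8")

```text
time: 45.45
tool_pos: [566.5, -106.6, 132.8]
tcp_rot: [-179.9, 0.4, 30.2]
ft_force: [-0.1, 0.3, -2.5]
finger_gap: 12.3
```

Emit:
apply_moves(targets="0 0 0 0 0 0 .8; 0 0 0 0 0 0 .8; 0 0 0 0 0 0 .8; 0 0 0 0 0 0 .8; 0 0 0 0 0 0 .8")

```text
time: 45.95
tool_pos: [566.2, -110.3, 136.6]
tcp_rot: [179.8, -0.1, 29.9]
ft_force: [-0.5, 0.1, -3.4]
finger_gap: 12.2
```

```bash
python3 - <<'E'
from h import *
heft(24)
rel((524,322.8,160),(180,0,-6.5))
E
```

```text
t 47.15 F [-0.06 -0.18 -2.52] sd [0.4  0.47 0.41] gap 12.3 [ 566.5 -109.7  136.1] [179.9  -0.   30. ]
t 47.15 rot [ 0.002 -0.001  0.637] shift [ 17.93 -39.58  -2.49]
```

Emit:
apply_moves(targets="0 0 0 1 -2.2 -.6 .8; 0 0 0 2.8 -6.2 -1.2 .8; 0 0 0 4.6 -10.2 -1.8 .8; 0 0 0 6.4 -14.2 -2.4 .8; 0 0 0 8.2 -18.2 -3 .8")

```text
time: 47.65
tool_pos: [546.2, 90.5, 166.0]
tcp_rot: [179.9, -0.0, 30.0]
ft_force: [0.8, -0.4, -2.0]
finger_gap: 12.6
```

Emit:
apply_moves(targets="0 0 .12 1.8 -4 0 .8; 0 0 .24 3.6 -8 0 .8; 0 0 .36 5.4 -12 0 .8; 0 0 .48 7.2 -16 0 .8; 0 0 .6 8.8 -19.5 0 .8")

```text
time: 48.15
tool_pos: [524.8, 304.1, 165.3]
tcp_rot: [179.9, -0.1, -4.6]
ft_force: [1.0, 0.4, -1.7]
finger_gap: 12.5
```

Emit:
apply_moves(targets="0 0 .037 0 0 0 .8; 0 0 .037 0 0 0 .8; 0 0 .037 0 0 0 .8; 0 0 .037 0 0 0 .8; 0 0 .037 0 0 0 .8")

```text
time: 48.65
tool_pos: [525.6, 301.0, 165.3]
tcp_rot: [179.9, -0.1, -6.6]
ft_force: [0.2, 0.4, -1.9]
finger_gap: 12.7
```

```bash
python3 - <<'E'
from h import *
rel((524,322.8,66),(180,0,-6.5))
save('t11',cv2.resize(snapshot('top')[170:260,360:490],None,fx=5,fy=5,interpolation=cv2.INTER_CUBIC))
for d in place_of('top','block1'): print(np.round(d['at']),round(d['confidence'],2),toworld('top',d['at'],12).round(0))
E
```

```text
t 48.65 rot [ 0.002 -0.001 -0.001] shift [-0.43 -2.17  9.92]
[208. 405.] 0.62 [[ 525. -175.   12.]]
[226. 403.] 0.61 [[ 468. -168.   12.]]
[215. 398.] 0.56 [[ 504. -152.   12.]]
[224. 396.] 0.46 [[ 477. -145.   12.]]
[136. 402.] 0.23 [[ 754. -174.   12.]]
```

View pics/t11.png

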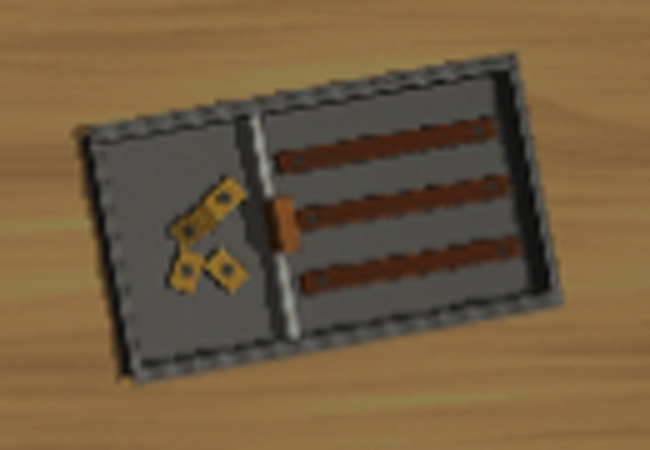

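Emit:
apply_moves(targets="0 0 0 -.4 -1.1 2.5 .8; 0 0 0 -.4 -2.2 5 .8; 0 0 0 -.4 -2.2 7.5 .8; 0 0 0 -.4 -2.2 9 .8; 0 0 0 -.4 -2.2 9.7 .8")

```text
time: 49.25
tool_pos: [522.6, 322.9, 66.8]
tcp_rot: [179.8, 0.1, -6.5]
ft_force: [-28.1, -13.9, 57.4]
finger_gap: 12.5
```

Emit:
apply_moves(targets="0 0 0 0 0 .1 .8; 0 0 0 0 0 .2 .8; 0 0 0 0 0 .3 .8; 0 0 0 0 0 .3 .8; 0 0 0 0 0 .3 .8")

```text
time: 49.75
tool_pos: [524.9, 324.1, 66.8]
tcp_rot: [179.9, -0.2, -6.5]
ft_force: [-2.8, -3.0, 6.4]
finger_gap: 12.7
```

Emit:
apply_moves(targets="0 0 0 0 0 0 1.5; 0 0 0 0 0 0 2.5; 0 0 0 0 0 0 4; 0 0 0 0 0 0 4.5; 0 0 0 0 0 0 4.5")

```text
time: 50.25
tool_pos: [524.0, 324.0, 65.1]
tcp_rot: [179.9, -0.1, -6.5]
ft_force: [-0.3, -0.3, 0.1]
finger_gap: 44.5
```

Emit:
apply_moves(targets="0 0 0 0 0 -1 4.5; 0 0 0 0 0 -4 4.5; 0 0 0 0 0 -8 4.5; 0 0 0 0 -4 -12 6; 0 0 0 0 -6 -13 8")

```text
time: 50.75
tool_pos: [532.6, 385.9, 201.3]
tcp_rot: [-179.8, -0.4, -6.6]
ft_force: [0.6, 0.4, 0.6]
finger_gap: 72.3
```

Emit:
apply_moves(targets="0 0 0 0 0 0 8; 0 0 0 0 0 0 8; 0 0 0 0 0 0 8; 0 0 0 0 0 0 8; 0 0 0 0 0 0 8")

```text
time: 51.25
tool_pos: [530.3, 382.8, 194.0]
tcp_rot: [179.8, -0.0, -6.6]
ft_force: [-0.1, -0.4, -0.2]
finger_gap: 79.8
```

```bash
python3 - <<'E'
from h import *
s=sense();print(s['tool_pos'],s['ft_force']); a=snapshot('wrist'); b=snapshot('scene')
for q,z in [("scoop_grip",83),("scoop_lip",7),("block1",12)]:
    for d in place_of("wrist",q): print(q,np.round(d['at']),round(d['confidence'],2),toworld('wrist',d['at'],z,s).round(0))
img=np.hstack([a[100:400,150:500],b[100:300,180:480].repeat(2,0).repeat(2,1)[50:350,:440]]); save('f12',img)
E
```

```text
[530.32072919 382.8351478  193.97908822] [-0.05044698 -0.39846716 -0.18465618]
scoop_grip [255. 326.] 0.7 [[527. 324.  83.]]
scoop_lip [227. 274.] 0.61 [[465. 329.   7.]]
block1 [227. 271.] 0.38 [[462. 332.  12.]]
```

View pics/f12.png

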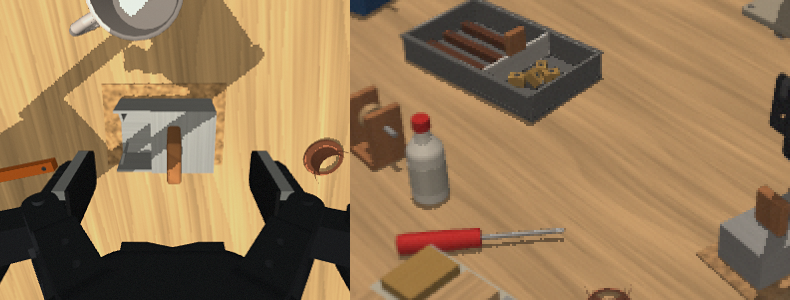

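```bash
python3 -c "
from bench import *
print(hand_in(), sense()['time'])"
```

```text
the job is handed in; nothing more can be done
the job is handed in; nothing more can be done
```

The job is done and handed in, a little after 51 s on the robot's clock. No verdict is given.

- **Divider and rods:** I slid the divider until the rod compartment was about 160 mm long. All three walnut rods now lie flat in there. I did not touch the two orange look-alikes.
- **First tip:** The arm reached its elbow limit and drifted about 40 mm towards the divider. Two blocks still came out into the block compartment. The 1 s heft that followed was too unsteady to use, because I had not let the scoop settle.
- **Second tip:** I tipped from a different direction. No more blocks came out, and the heft read 3.57 N, which is two blocks left.
- **Third tip, with swings left and right:** The last two came out. A heft of just over 1 s read 2.52 N against 2.55 N for the empty scoop.
- **Last checks:** The pictures show four blocks, all in the block compartment, and no strays on the bench. The scoop stands upright on its mat, empty as far as the mouth shows, and the gripper is clear.

**What did not fit:** the first lift of the full scoop read 4.83 N, which lies between four and five blocks. The count of four comes from the pictures, and the final weight shows nothing is left inside.

**Knocks:** setting the scoop down gave a brief wrist force of about 60 N, and the first rod about 30 N. Both are under the 120 N limit, and nothing had moved out of place in the later pictures.

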